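Log in the last water sample with the barcode scanner

TASK

Lay the green-capped sample bottle flat in the tray's empty grey pocket, label up and with its cap pointing the same way as its two neighbours' caps, and let go of it. Then draw the barcode scanner out of its stand, tip it nose-down, and finish while holding it still in the air with its window aimed down at about 45 degrees at the middle of that bottle's label from roughly 12 cm away: do not put it down or let it go. The scanner must touch nothing but the gripper at the end, and the other bottles and things on the bench stay where they are.

Things in the scene. Friction and masses are not known exactly. Their poses are not given: they have to be found in the camera images.
- bottle_c_center (a point): The bottle to log in: square brown sample bottle, 34 x 34 mm, 86 mm long, lying on a flat side: square body at own x -15 to +43 mm, round 26 mm screw cap at its -x end, white label on top. GREEN cap, about 70 g. Starts loose on the table, label up, left or right of the tray. Point half-way up (17 mm above its support) and half-way along; own -x points to the cap, z up through the label.
- bottle_c_cap (a point): Centre of the green cap, 33 mm from the bottle's centre along its -x.
- bottle_c_label (a point): Middle of the green-capped bottle's label (46 x 28 mm), on its top side: 14 mm along +x and 17.5 mm up from the bottle's centre.
- pocket_c_floor (a point): The EMPTY one of the three grey pockets in the tray: middle of its floor, about 8 mm above the table. Inside 100 mm long (own x), 46 mm wide (own y); rim 6 mm high above the floor, 6 mm thick; z up. Caps lie at its -x end (nearer the robot), as with the neighbours.
- pocket_a: An occupied grey pocket, fixed in the tray, same shape as the empty one; origin under its middle (floor 4 mm higher), axes as the empty one's.
- pocket_b: The other occupied grey pocket, likewise.
- tray: Shallow blue tray, 150 mm (x) by 236 mm (y), rim 12 mm high, fixed to the table; origin centre of its underside. The three pockets lie side by side along its y, 75 mm apart, their long way along its x. Which of the three is empty varies.
- bottle_a_center (a point): A white-capped square brown sample bottle, 34 x 34 mm, 86 mm long, lying on a flat side: square body at own x -15 to +43 mm, round 26 mm screw cap at its -x end, white label on top. It lies in an occupied pocket, cap at the pocket's -x end. Point half-way up and along. Leave it.
- bottle_b_center (a point): The other white-capped bottle, likewise. Leave it.
- bottle_a: The same bottle as bottle_a_center; origin 17 mm below that point.
- bottle_b: The same bottle as bottle_b_center; origin 17 mm below that point.
- bottle_c: The same bottle as bottle_c_center; origin 17 mm below that point.
- scanner_head (a point): Pistol-shaped barcode scanner, about 190 g, loose, upright in its stand. Centre of its light-grey head, 84 mm long (x), 44 high, 48 wide (y): grip it across the width; flat sides run 38 mm ahead of to 35 mm behind this point. Own axes: it looks along -x, z up along the handle (42 x 33 mm). 146 mm tall in all.
- scanner_window (a point): Middle of the dark red scan window on the scanner's front, 55 mm along -x and 1 mm below the head's centre; same axes: the beam leaves it along -x. A black nose bumper 14 mm long, 58 mm wide and 50 mm high surrounds it.
- scanner_foot (a point): Middle of the bottom end of the scanner's handle, 124 mm below (own -z) the head's centre and 4 mm ahead of it. In the stand it is 12 mm above the table.
- scanner: The same scanner; origin at scanner_foot.
- stand: Dark grey desk stand, fixed: round base 116 mm across, 12 mm thick, upright cup about 64 x 50 mm outside, rim 71 mm above the table. The scanner's handle stands loosely 59 mm deep in it (raise 65 mm to clear). Origin centre of underside. It is on the other side of the tray from the green-capped bottle.
- reagent: White round reagent bottle, 64 mm across, 150 mm tall, at the back left; origin centre of its underside. Leave it.
- spray: White spray bottle with red trigger, 72 mm across, 212 mm tall, at the back right; origin centre of its underside. Leave it.
- tipbox: Clear pipette-tip box with yellow lid, 124 x 86 x 58 mm; origin centre of its underside. Leave it.
- marker: Black and blue marker pen lying on the table beyond the tray, 136 x 12 x 12 mm, long along its own x; origin centre of its underside. Leave it.
- beaker: Small empty glass beaker, 68 mm across, 80 mm tall; origin centre of its underside. Leave it.
Mind the look-alikes: they are no part of the job. Of the things that look like the tipbox, take the one that is farthest to the robot's right at the start.

How it is judged (in metres and radians):
On the way, in this order (a step that is already met when the one before it is completed fails the run):
1. the green-capped bottle lies flat in the empty pocket, label up, cap the same way as the others, let go (x of bottle_c_center in the frame of pocket_c_floor between -0.012 and 0.012 m and y of bottle_c_center in the frame of pocket_c_floor between -0.01 and 0.01 m and z of bottle_c_center in the frame of pocket_c_floor between 0.01 and 0.02 m and x of bottle_c_cap in the frame of pocket_c_floor below -0.02 m and angle between bottle_c_center's own z axis and vertical below 0.12 rad and contact force between the fingers and bottle_c below 0.1 N and linear speed of bottle_c below 0.02 m/s), for 0.2 s.
2. the scanner is drawn out of its stand and carried by the gripper alone (height (world z) of scanner_foot above 0.04 m and contact force between the fingers and scanner above 1 N and contact force between scanner and stand below 0.1 N), for 0.2 s.
At the end, for the whole second after the job is handed in: Bottle flat on the pocket floor (within 12 mm along, 10 mm across, 7 deg), label up, cap to -x, let go. Scanner held still, touching only the gripper, window over 90 mm and handle end over 20 mm high, beam 30 deg or more below level, passing within 25 mm of the label's middle, 60 to 200 mm off (all of step 1 and x of bottle_c_label in the frame of scanner_window between -0.2 and -0.06 m and y of bottle_c_label in the frame of scanner_window between -0.025 and 0.025 m and z of bottle_c_label in the frame of scanner_window between -0.025 and 0.025 m and angle between scanner_window's own x axis and vertical below 1.05 rad and height (world z) of scanner_window above 0.09 m and height (world z) of scanner_foot above 0.02 m and contact force between the fingers and scanner above 1 N and linear speed of scanner below 0.03 m/s and contact force between scanner and stand below 0.1 N and contact force between scanner and tray below 0.1 N and contact force between scanner and pocket_a below 0.1 N and contact force between scanner and pocket_b below 0.1 N and contact force between scanner and pocket_c below 0.1 N and contact force between scanner and bottle_a below 0.1 N and contact force between scanner and bottle_b below 0.1 N and contact force between scanner and bottle_c below 0.1 N and contact force between scanner and marker below 0.1 N and contact force between scanner and tipbox below 0.1 N and contact force between scanner and beaker below 0.1 N and contact force between scanner and reagent below 0.1 N and contact force between scanner and spray below 0.1 N); the arm keeps its last pose, push and grip.
It fails at once if the reagent bottle, spray bottle, beaker, tip box or marker pen is shifted by more than 30 mm or knocked over (distance of any of reagent, spray, tipbox, marker, beaker from where it was at the start of the episode above 0.03 m or angle between any of reagent, spray, tipbox, marker, beaker's own z axis and vertical above 0.5 rad).
It fails at once if a white-capped bottle is shifted by more than 15 mm (distance of any of bottle_a, bottle_b from where it was at the start of the episode above 0.015 m).
It also fails if it takes over 51 s, if anything falls off the work surface, if the arm or the gripper's body presses on something with over 40 N, if the wrist force passes 120 N, or if a joint passes its speed limit or range.

ROBOT

A 6-joint arm with a two-finger parallel gripper is mounted at the origin on the work surface. World frame = base frame: x ahead of the robot, y to its left, z up, the work surface at z = 0. Lengths are in mm, angles in rad, forces in N, time in s.
With the tool pointing down it reaches from about 275 to 750 mm from the base axis. Payload 10.2 kg.
Tool frame: the origin (TCP) lies midway between the tips of the shut fingers; the grasp point (between the pads) lies 19 mm behind it (ctrl.hold_point_z is the distance from the TCP to the grasp point, in mm); z points along the fingers, y is the direction in which the jaws open and shut (so a half turn about z gives the same grasp; the last joint's range is limited). The gripper opens to 85 mm and grips with 20 to 120 N. Pads are 22 mm wide; open, the fingers measure 114 mm over their backs; the gripper's body (76 mm by 85 mm) begins 54 mm behind the grasp point. The pads swing forward as they close: fully open they stand 13 mm farther back than shut.
Start: joints at [0.967, 0.313, 1.498, -0, 1.331, -0.223], TCP at [195.136, 487.394, 231.294] pointing down, gripper open.
Joint ranges: [-2.94, 2.94], [-0.97, 2.17], [0.19, 2.56], [-1.23, 4.37], [0.02, 3.11], [-2.88, 2.88]. Speed limits (rad/s): [2.39, 2.39, 3.01, 3.14, 3.14, 3.14].

INTERFACE

Orientations are given as a unit quaternion [w, x, y, z].
In Python, from rig import ctrl, capture, get_calibration, ticket, search_frame, outline_of gives the robot as it stands. The module is installed in compiled form; this text tells all that it offers.
- The arm moves only by the tool servo_tool, never from a script. Its argument "motion" is a list of rows, each an object with "dr": the turn, a rotation vector about the tool's x, y, z in units of 10 degrees (1.0 is 10 degrees), a list of three; "delta_pos": the shift along the tool's x, y, z in units of 50 mm (1.0 is 50 mm), a list of three; "hand": the opening, from 0 (shut) to 1 (fully open). In form: [{"dr": [ax, ay, az], "delta_pos": [x, y, z], "hand": hand}, ...]. A call has 1 to 20 rows; each row shifts and turns the pose as measured when the row begins, along the tool's axes as they then stand; what a row does not reach is not made up. A row lasts 1/8 s, in which the tool goes at most 62.5 mm and 10.7 degrees, less where a joint would pass 70% of its speed; a pose out of reach is approached as far as the arm can. A call is refused whole if a number of a shift passes 1 or a number of a turn 1, either way. A call with a gripper value outside its range is refused whole. The fingers move at their own pace and stop on an object; "squeeze" is the grip in N (left out, the last holds). Time passes only in rows, so rows that do not move let the fingers close. It gives the time, the measured TCP pose, the force and the opening at its end, in the units of the state.
- ctrl.sense(): the state, without advancing time (a new reading comes with each control period).
- capture(name): name is "scene" or "top" or "wrist"; returns (picture, depth): 400x640x3 uint8, red, green, blue; 400x640 float32, mm along the optical axis (not along the pixel's ray), 0 where there is no reading.
- get_calibration(name): a dict with "camera_matrix" (3x3 intrinsics, pixels), "T" (4x4, takes a point from camera to world coordinates). Camera axes: x right, y down, z forward; pixel columns grow to the right and rows downward; lengths in mm; the calibration is good to about 2 mm. A picture is of the moment at which its call begins: read the wrist's pose just before it. get_calibration takes no time and is no camera call; for the wrist camera it gives the pose at the moment of the call.
- ticket.finish_job(): hands the job in, once; it reports no verdict.
Trained networks look in the newest picture that a camera, given by its name, has taken for a name from the list of things; names that differ only in an ending like _2 or _b are one class to them, and where a whole thing is asked for, a point or a joint stands for the part that bears it (a point fixed in the world has none). Each returns a list of dicts, best first, with "score" (0 to 1); they miss things now and then, are a little off and sometimes report something else, mostly with a low value. They report only what shows in the picture. A call takes as long as a camera call. They do not tell look-alikes from the thing itself.
- search_frame(camera, label): "bbox" ([left, top, right, bottom] in pixels, round what is visible of it).
- outline_of(camera, label): "pixels" (400x640 bool, what is visible of it) and "bbox" ([left, top, right, bottom] in pixels, round what is visible of it).
The state is a dict: "time_s": time; "joints": joint angles; "dq": joint speeds; "tau": joint torques, N m; "eef_pos": TCP position; "ee_rot": TCP orientation; "force": force on the tool from outside, world axes, zero at the start; "wrist_torque": the same for the moment, N m; "grip_width": opening from 0.0 (shut) to 1.0 (fully open).
Only numpy, scipy, OpenCV 4.12 (cv2) and the standard library are available. Lean on these libraries where they do the work, as an engineer would, in place of code of your own. Each camera call takes 0.05 s, during which the arm holds its last target.

## Working session

There is one attempt and no reset: what is moved stays moved. The work goes in short steps, Python scripts to look and compute and a tool call to move; the robot and the scene stay as the last step left them, time stands still between calls to the robot, and variables do not carry over. Pictures are saved under pics/ and viewed, and the job is handed in when it is done.

Besides the shell and the picture viewer there is one more tool, called after "Request:" by a JSON object that holds its "name" and its "arguments". servo_tool: Moves the arm, as the interface text tells. Its arguments: {"type":"object","properties":{"motion":{"type":"array"},"squeeze":{"type":"number"}},"required":["motion"]}

```bash
mkdir -p pics; cat > h.py <<'E'
import numpy as np, cv2
from rig import ctrl, capture, get_calibration, ticket, search_frame, outline_of
def save(n,img): cv2.imwrite('pics/'+n+'.png', img[:,:,::-1])
def cloud(name,depth):
    c=get_calibration(name);K=np.array(c['camera_matrix']);T=np.array(c['T'])
    v,u=np.mgrid[0:400,0:640]
    P=np.stack([(u-K[0,2])/K[0,0]*depth,(v-K[1,2])/K[1,1]*depth,depth],-1)
    W=P@T[:3,:3].T+T[:3,3]
    W[depth<=0]=np.nan
    return W
E
python3 - <<'E'
from h import *
print(ctrl.sense(), ctrl.hold_point_z)
for n in ['scene','top']:
    p,d=capture(n); save(n+'0',p); np.save(n+'_d.npy',d); np.save(n+'_w.npy',cloud(n,d))
    c=get_calibration(n); print(n,np.round(c['T'],3).tolist(),c['camera_matrix'])
    for l in ['bottle_c','pocket_c_floor','pocket_a','tray','scanner','stand','tipbox','beaker','marker','reagent','spray','bottle_a']:
        print(l,[(np.round(r['bbox']).astype(int).tolist(),round(r['score'],2)) for r in search_frame(n,l)])
print(ctrl.sense()['time_s'])
E
```

```text
{'time_s': 0.0, 'joints': array([ 9.66603392e-01,  3.13400282e-01,  1.49843500e+00, -8.59054787e-07,
        1.33099625e+00, -2.23411076e-01]), 'dq': array([-1.85117498e-03, -5.31922720e-04,  1.48338950e-05,  2.25633643e-03,
        2.00105532e-04,  2.19713971e-04]), 'tau': array([-5.14746043e-04, -4.12266505e+01, -2.59735876e+01, -2.23517363e-04,
        4.18326512e-03,  1.58725078e-05]), 'eef_pos': array([194.98171354, 487.17310588, 230.76130058]), 'ee_rot': array([-2.48690876e-04,  1.89242638e-01,  9.81930161e-01, -5.67326517e-04]), 'force': array([ 0.20308554,  0.41112053, -0.44366713]), 'wrist_torque': array([ 0.04928868, -0.00126288,  0.00604154]), 'grip_width': 1.0003619050573875} 18.700000000000003
scene [[-0.873, 0.335, -0.355, 968.409], [0.489, 0.6, -0.634, 773.532], [0.0, -0.727, -0.687, 918.1], [0.0, 0.0, 0.0, 1.0]] [[489.23342848   0.         318.88239506]
 [  0.         489.23342848 198.65080538]
 [  0.           0.           1.        ]]
bottle_c [([385, 279, 419, 314], 0.92), ([299, 187, 333, 212], 0.79), ([310, 208, 347, 228], 0.62), ([256, 103, 289, 148], 0.19)]
poc
[... 1228 characters left out ...]
[([290, 179, 363, 231], 0.71), ([403, 147, 422, 170], 0.17)]
scanner [([404, 150, 418, 172], 0.62), ([410, 194, 436, 222], 0.61), ([226, 202, 252, 213], 0.16)]
stand [([396, 196, 431, 233], 0.65), ([444, 161, 478, 192], 0.54)]
tipbox [([199, 225, 234, 266], 0.8), ([245, 118, 277, 162], 0.76), ([339, 194, 358, 226], 0.27)]
beaker [([400, 146, 421, 170], 0.76), ([223, 200, 252, 210], 0.4), ([245, 120, 277, 160], 0.15)]
marker []
reagent [([204, 140, 229, 170], 0.96), ([341, 190, 354, 220], 0.23)]
spray [([444, 158, 479, 191], 0.85), ([410, 191, 436, 226], 0.37)]
bottle_a [([318, 189, 331, 220], 0.67), ([342, 191, 354, 220], 0.62), ([226, 198, 252, 212], 0.57), ([401, 143, 421, 169], 0.54)]
1.3
```

```bash
python3 - <<'E'
import cv2
a=cv2.imread('pics/top0.png')[90:290,170:500]; cv2.imwrite('pics/top0c.png',cv2.resize(a,None,fx=2.4,fy=2.4,interpolation=cv2.INTER_CUBIC))
E
```

```text
(no output)
```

View pics/scene0.png

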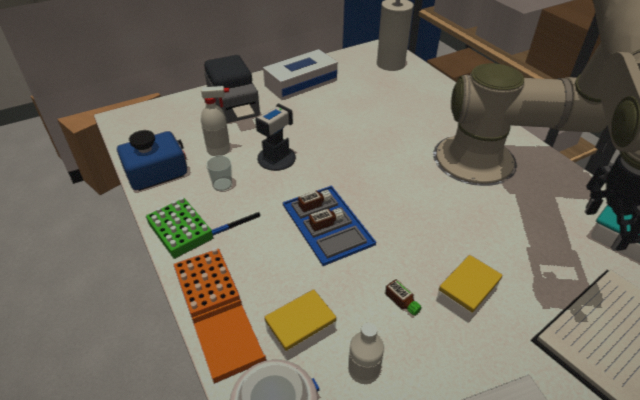

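View pics/top0c.png

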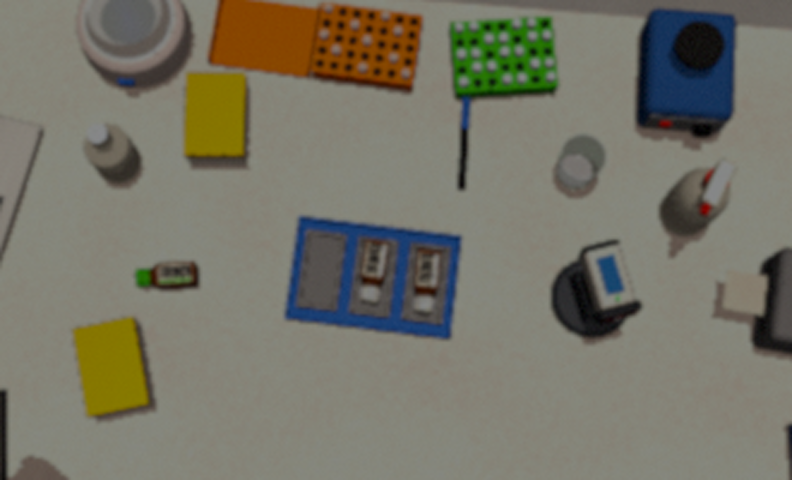

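```bash
python3 - <<'E'
from h import *
W=np.load('top_w.npy'); p=cv2.imread('pics/top0.png')[:,:,::-1]
for n,(u,v) in dict(bott=(243,204),cap=(230,205),pocket=(304,202),scan=(425,206),stand=(411,213),trayTL=(295,181),trayTR=(361,190),trayBL=(290,222),trayBR=(357,229),nb1=(326,198),nb1cap=(324,213),nb2=(348,202),nb2cap=(346,216)).items(): print(n,np.round(W[v,u],1))
hsv=cv2.cvtColor(p,cv2.COLOR_RGB2HSV)
# tray blue mask
m=(hsv[...,0]>105)&(hsv[...,0]<125)&(hsv[...,1]>150); m[:,:280]=0;m[:,370:]=0;m[:170]=0;m[240:]=0
pts=W[m];pts=pts[~np.isnan(pts).any(1)]
r=cv2.minAreaRect(pts[:,:2].astype(np.float32)); print('tray',r,np.median(pts[:,2]))
g=(hsv[...,0]>45)&(hsv[...,0]<75)&(hsv[...,1]>150); g[:,:215]=0;g[:,260:]=0;g[:190]=0;g[225:]=0
print('cap',g.sum(),np.nanmedian(W[g],0))
import scipy
for nm in ['scene']:
  Ws=np.load('scene_w.npy'); 
  for n,(u,v) in dict(scanhead=(272,118),nose=(287,115),bot=(398,290),cap=(414,308)).items(): print(n,np.round(Ws[v,u],1))
# scanner head points z>110
z=W[...,2]; b=np.zeros_like(m); b[185:240,390:445]=1
for lo,hi in [(110,200),(20,90),(5,20)]:
  q=W[b&(z>lo)&(z<hi)]; print(lo,len(q),np.round(cv2.minAreaRect(q[:,:2].astype(np.float32)),1) if 0 else cv2.minAreaRect(q[:,:2].astype(np.float32)),np.median(q[:,2]),q.mean(0))
E
```

```text
bott [496.1 296.   30.3]
cap [488.7 338.8  32.2]
pocket [524.3  93.4  10.3]
scan [ 515.2 -290.8  162.7]
stand [ 509.  -264.7   57.3]
trayTL [596.3 131.7   4.1]
trayTR [581.5 -96.8  15.5]
trayBL [452.4 134.4   5.9]
trayBR [446.6 -93.1  15.9]
nb1 [538.7  19.3  39.9]
nb1cap [487.1  21.5  40.8]
nb2 [531.6 -55.3  38.8]
nb2cap [483.9 -52.4  37.3]
tray ((521.0339965820312, 20.910202026367188), (229.64483642578125, 145.5041046142578), 87.57191467285156) 3.440387838062861
cap 29 [487.16515453 342.56434183  28.4970054 ]
scanhead [ 529.9 -272.2  157.3]
nose [ 480.1 -281.2  145.6]
bot [501.5 296.6  32.6]
cap [499.1 351.1  32.2]
110 580 ((515.9609375, -288.3759765625), (100.69807434082031, 55.6759033203125), 18.021869659423828) 156.54435973483317 [ 511.99616676 -285.85515337  154.02252523]
20 127 ((509.66802978515625, -270.9442138671875), (43.294898986816406, 55.77976608276367), 77.99964141845703) 62.33092475446597 [ 508.43430678 -268.13668021   56.21289274]
5 466 ((524.5167236328125, -292.76690673828125), (186.6947021484375, 187.87159729003906), 4.748123645782471) 9.065681010807111 [ 509.78539676 -273.25973351    9.65863426]
```

Request:
{"name": "servo_tool", "arguments": {"motion": [{"dr": [0, 0, 0], "delta_pos": [-1, -0.165, 0], "hand": 1}, {"dr": [0, 0, 0], "delta_pos": [-1, -0.165, 0], "hand": 1}, {"dr": [0, 0, 0], "delta_pos": [-1, -0.165, 0], "hand": 1}, {"dr": [0, 0, 0], "delta_pos": [-1, -0.165, 0], "hand": 1}, {"dr": [0, 0, 0], "delta_pos": [-1, -0.165, 0], "hand": 1}, {"dr": [0, 0, 0], "delta_pos": [-1, -0.165, 0], "hand": 1}, {"dr": [0, 0, 0], "delta_pos": [-0.9, -0.15, 0], "hand": 1}, {"dr": [0, 0, 1], "delta_pos": [0, 0, 0], "hand": 1}, {"dr": [0, 0, 1], "delta_pos": [0, 0, 0], "hand": 1}, {"dr": [0, 0, 1], "delta_pos": [0, 0, 0], "hand": 1}, {"dr": [0, 0, 1], "delta_pos": [0, 0, 0], "hand": 1}, {"dr": [0, 0, 1], "delta_pos": [0, 0, 0], "hand": 1}, {"dr": [0, 0, 1], "delta_pos": [0, 0, 0], "hand": 1}, {"dr": [0, 0, 0], "delta_pos": [0, 0, 0], "hand": 1}]}}

```text
time_s: 3.05
eef_pos: [504.5, 299.8, 230.4]
ee_rot: [-0.0, 0.667, 0.745, 0.0]
force: [0.2, 0.4, -0.2]
grip_width: 0.999
```

```bash
cat >> h.py <<'E'
from scipy.spatial.transform import Rotation as R
def st():
    s=ctrl.sense(); q=s['ee_rot']; r=R.from_quat([q[1],q[2],q[3],q[0]]).as_matrix(); p=s['eef_pos']
    print('t%.2f'%s['time_s'],'p',np.round(p,1),'tooly yaw %.1f'%np.degrees(np.arctan2(r[1,1],r[0,1])),'z',np.round(r[:,2],3),'F',np.round(s['force'],1),'grip %.3f'%s['grip_width'],'q',np.round(s['joints'],2))
    return p,r
def to_tool(target):
    p,r=st(); return np.round(r.T@(np.array(target)-p)/50,3)
E
python3 - <<'E'
from h import *
st(); c=get_calibration('wrist'); print(np.round(c['T'],3).tolist(),c['camera_matrix'])
p,d=capture('wrist'); save('w1',p); W=cloud('wrist',d); np.save('w1_w.npy',W)
for r in outline_of('wrist','bottle_c'): print(r['bbox'],r['score'])
E
```

```text
t3.05 p [504.5 299.8 230.4] tooly yaw 6.4 z [-0.     0.001 -1.   ] F [ 0.2  0.4 -0.2] grip 0.999 q [0.34 0.45 1.3  0.   1.39 0.22]
[[0.994, 0.106, 0.032, 497.155], [0.111, -0.952, -0.286, 373.033], [0.0, 0.288, -0.958, 372.794], [0.0, 0.0, 0.0, 1.0]] [[318.21305694   0.         318.93997767]
 [  0.         318.21305694 196.87809604]
 [  0.           0.           1.        ]]
[296.3, 115.5, 326.7, 199.2] 0.84
```

View pics/w1.png

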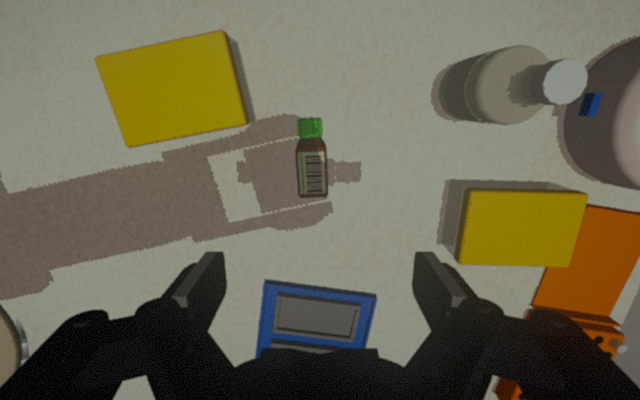

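```bash
python3 - <<'E'
from h import *
W=np.load('w1_w.npy'); p=cv2.imread('pics/w1.png')[:,:,::-1]
cv2.imwrite('pics/w1c.png',cv2.resize(p[100:220,240:400,::-1],None,fx=4,fy=4,interpolation=cv2.INTER_CUBIC))
b=np.zeros(W.shape[:2],bool); b[105:210,285:340]=1
q=W[b&(W[...,2]>24)&(W[...,2]<60)]
r=cv2.minAreaRect(q[:,:2].astype(np.float32)); print('bottle',r,np.percentile(q[:,2],[5,50,95]),q.min(0),q.max(0))
hsv=cv2.cvtColor(p,cv2.COLOR_RGB2HSV)
g=b&(hsv[...,0]>45)&(hsv[...,0]<75)&(hsv[...,1]>150)&(np.mgrid[:400,:640][0]<140); print('cap',np.nanmedian(W[g],0),g.sum())
q=W[b&(W[...,2]>31)&(W[...,2]<60)];c=q.mean(0);u,s,v=np.linalg.svd((q-c)[:,:2],full_matrices=False);print('body top',c,len(q),v[0],cv2.minAreaRect(q[:,:2].astype(np.float32)))
# pocket: tray blue pixels in wrist
m=(hsv[...,0]>105)&(hsv[...,0]<125)&(hsv[...,1]>150);m[:270]=0;m[:,:250]=0;m[:,385:]=0
q=W[m]; 
for y in [(290,300),(310,320),(330,340)]:
  pass
gm=(hsv[...,1]<60)&(hsv[...,2]>40); gm[:292]=0; gm[342:]=0; gm[:,:270]=0; gm[:,:,]; gm[:,366:]=0
lab,n=cv2.connectedComponents(gm.astype(np.uint8))[1],0
print(W[318,315],W[305,280],W[331,350])
for px in [(265,281),(376,296),(275,295),(361,306),(272,329),(356,338)]: print(px,np.round(W[px[1],px[0]],1))
E
```

```text
bottle ((494.56878662109375, 312.38714599609375), (34.0571174621582, 86.06006622314453), 9.328227043151855) [25.79242529 33.48734347 35.40920151] [476.86066539 268.34356439  24.07945653] [517.24658863 355.92200626  37.06993927]
cap [494.68850644 343.31537667  27.67333614] 199
body top [496.64994473 300.69477971  33.92233492] 1551 [ 0.16716804 -0.98592842] ((494.8451232910156, 311.2570495605469), (33.47543716430664, 82.68341827392578), 8.990397453308105)
[523.23882203  93.75351445   8.29645653] [474.65572458 108.48101064   7.83102018] [572.92835909  79.16034532   9.40398233]
(265, 281) [452.3 141.7   6.5]
(376, 296) [602.1 130.8  -1. ]
(275, 295) [466.6 120.5   4.2]
(361, 306) [583.2 116.2   3.7]
(272, 329) [467.3  74.6  14.3]
(356, 338) [584.   64.3   4.1]
```

View pics/w1c.png

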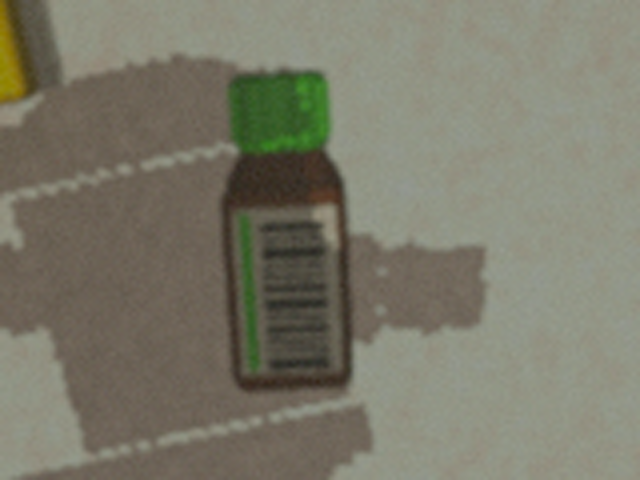

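```bash
python3 - <<'E'
from h import *
print(to_tool([496.2,302.5,13]))
E
```

```text
t3.15 p [504.4 299.8 230.4] tooly yaw 6.5 z [-0.001  0.001 -1.   ] F [-0.8  0.6 -0.1] grip 1.003 q [0.34 0.45 1.3  0.   1.39 0.22]
[ 0.069 -0.156  4.347]
```

Request:
{"name": "servo_tool", "arguments": {"motion": [{"dr": [0, 0, -0.28], "delta_pos": [0.07, -0.16, 0.3], "hand": 1}, {"dr": [0, 0, 0], "delta_pos": [0, 0, 0.8], "hand": 0.8}, {"dr": [0, 0, 0], "delta_pos": [0, 0, 0.8], "hand": 0.7}, {"dr": [0, 0, 0], "delta_pos": [0, 0, 0.8], "hand": 0.7}, {"dr": [0, 0, 0], "delta_pos": [0, 0, 0.8], "hand": 0.7}, {"dr": [0, 0, 0], "delta_pos": [0, 0, 0.4], "hand": 0.7}, {"dr": [0, 0, 0], "delta_pos": [0, 0, 0], "hand": 0.7}]}}

```text
time_s: 4.03
eef_pos: [496.7, 303.0, 30.6]
ee_rot: [0.0, 0.638, 0.77, 0.001]
force: [-0.3, 0.7, -0.9]
grip_width: 0.704
```

```bash
python3 - <<'E'
from h import *
print(to_tool([496.2,302.5,13]))
p,d=capture('wrist'); save('w2',p); W=cloud('wrist',d)
b=np.zeros(W.shape[:2],bool); b[:,220:420]=1
q=W[b&(W[...,2]>26)&(W[...,2]<40)&(abs(W[...,0]-495)<60)&(abs(W[...,1]-312)<60)]
print(len(q)); print(cv2.minAreaRect(q[:,:2].astype(np.float32)))
E
```

```text
t4.03 p [496.7 303.   30.6] tooly yaw 10.7 z [ 0.002  0.002 -1.   ] F [-0.3  0.7 -0.9] grip 0.704 q [0.35 0.66 1.53 0.   0.95 0.16]
[-0.008 -0.014  0.352]
9834
((492.9250183105469, 310.2342529296875), (63.27128601074219, 86.08688354492188), 35.11529541015625)
```

View pics/w2.png

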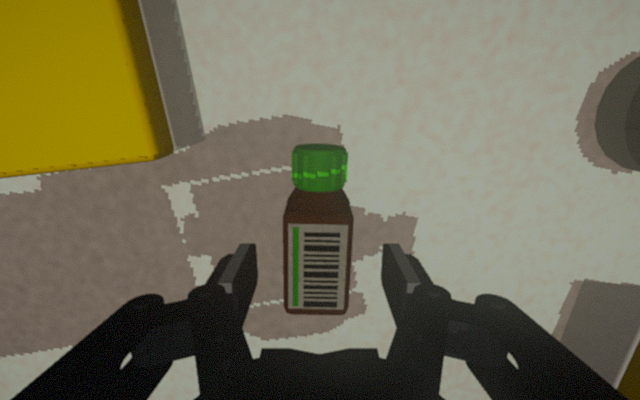

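Request:
{"name": "servo_tool", "arguments": {"motion": [{"dr": [0, 0, 0.12], "delta_pos": [0, 0, 0.35], "hand": 0.7}, {"dr": [0, 0, 0], "delta_pos": [0, 0, 0], "hand": 0.3}, {"dr": [0, 0, 0], "delta_pos": [0, 0, 0], "hand": 0.2}, {"dr": [0, 0, 0], "delta_pos": [0, 0, 0], "hand": 0.1}, {"dr": [0, 0, 0], "delta_pos": [0, 0, 0], "hand": 0.1}], "squeeze": 40}}

```text
time_s: 4.7
eef_pos: [499.1, 303.9, 16.2]
ee_rot: [0.002, 0.646, 0.763, 0.005]
force: [0.2, 0.5, 0.0]
grip_width: 0.387
```

Request:
{"name": "servo_tool", "arguments": {"motion": [{"dr": [0, 0, 0], "delta_pos": [0, 0, -0.3], "hand": 0.1}, {"dr": [0, 0, 0], "delta_pos": [0, 0, -0.8], "hand": 0.1}, {"dr": [0, 0, 0], "delta_pos": [0, 0, -0.8], "hand": 0.1}, {"dr": [0, 0, 0], "delta_pos": [0, 0, 0], "hand": 0.1}]}}

```text
time_s: 5.2
eef_pos: [498.4, 303.6, 117.1]
ee_rot: [0.003, 0.646, 0.763, 0.005]
force: [-0.3, 0.7, -0.9]
grip_width: 0.382
```

```bash
python3 - <<'E'
from h import *
print(to_tool([531,95,110]))
p,d=capture('wrist'); save('w3',p)
E
```

```text
t5.20 p [498.4 303.6 117.1] tooly yaw 9.5 z [ 0.011  0.005 -1.   ] F [-0.3  0.7 -0.9] grip 0.382 q [0.35 0.54 1.47 0.   1.12 0.18]
[-4.223 -0.047  0.129]
```

View pics/w3.png

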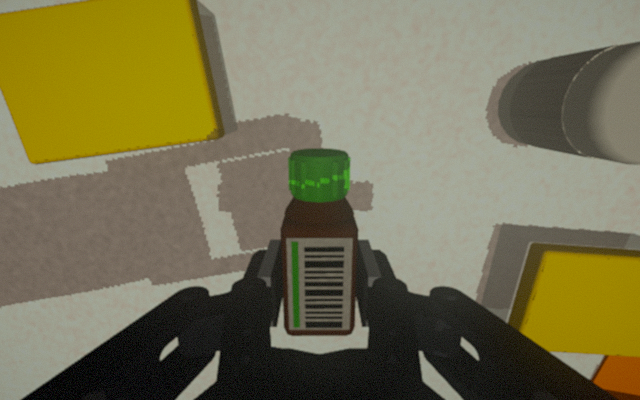

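Request:
{"name": "servo_tool", "arguments": {"motion": [{"dr": [0, 0, -0.9], "delta_pos": [0, 0, 0], "hand": 0.1}, {"dr": [0, 0, -1], "delta_pos": [0, 0, 0], "hand": 0.1}, {"dr": [0, 0, -1], "delta_pos": [0, 0, 0], "hand": 0.1}, {"dr": [0, 0, -1], "delta_pos": [0, 0, 0], "hand": 0.1}, {"dr": [0, 0, -1], "delta_pos": [0, 0, 0], "hand": 0.1}, {"dr": [0, 0, -1], "delta_pos": [0, 0, 0], "hand": 0.1}, {"dr": [0, 0, -1], "delta_pos": [0, 0, 0], "hand": 0.1}, {"dr": [0, 0, -1], "delta_pos": [0, 0, 0], "hand": 0.1}, {"dr": [0, 0, 0], "delta_pos": [0.3, -0.9, 0], "hand": 0.1}, {"dr": [0, 0, 0], "delta_pos": [0.3, -0.9, 0], "hand": 0.1}, {"dr": [0, 0, 0], "delta_pos": [0, -0.9, 0], "hand": 0.1}, {"dr": [0, 0, 0], "delta_pos": [0, -0.9, 0], "hand": 0.1}, {"dr": [0, 0, 0], "delta_pos": [0, 0, 0], "hand": 0.1}]}}

```text
time_s: 6.88
eef_pos: [462.6, 115.7, 103.7]
ee_rot: [-0.008, -0.011, 1.0, -0.001]
force: [-0.2, 0.2, -0.5]
grip_width: 0.388
```

```bash
python3 - <<'E'
from h import *
print(to_tool([531,95,110]))
p,d=capture('wrist'); save('w4',p);np.save('w4_w.npy',cloud('wrist',d))
E
```

```text
t6.88 p [462.6 115.7 103.7] tooly yaw 91.3 z [-0.016 -0.003 -1.   ] F [-0.2  0.2 -0.5] grip 0.388 q [ 0.    0.37  1.79 -0.    1.   -1.59]
[-1.357 -0.445 -0.146]
```

View pics/w4.png

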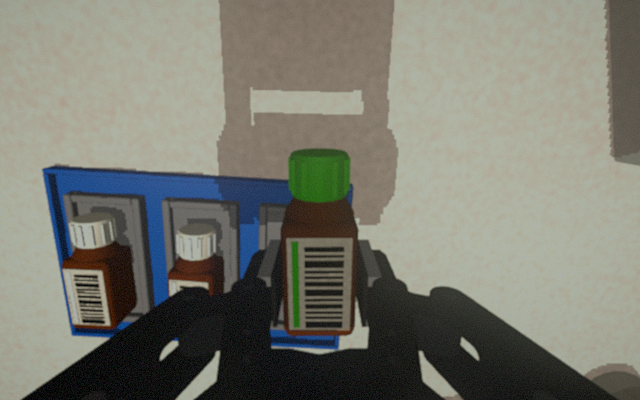

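```bash
python3 - <<'E'
from h import *
p=cv2.imread('pics/w1.png')
cv2.imwrite('pics/w1t.png',cv2.resize(p[265:355,245:395],None,fx=5,fy=5,interpolation=cv2.INTER_CUBIC))
p=cv2.imread('pics/w4.png')
cv2.imwrite('pics/w4t.png',cv2.resize(p[160:350,30:360],None,fx=2.4,fy=2.4,interpolation=cv2.INTER_CUBIC))
E
```

```text
(no output)
```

View pics/w1t.png

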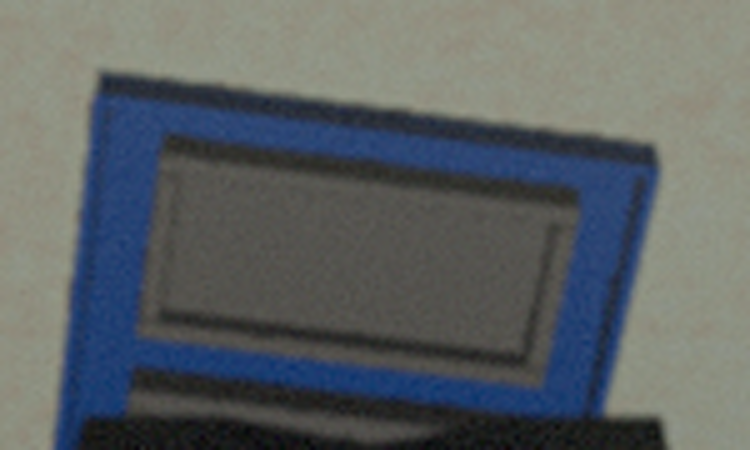

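View pics/w4t.png

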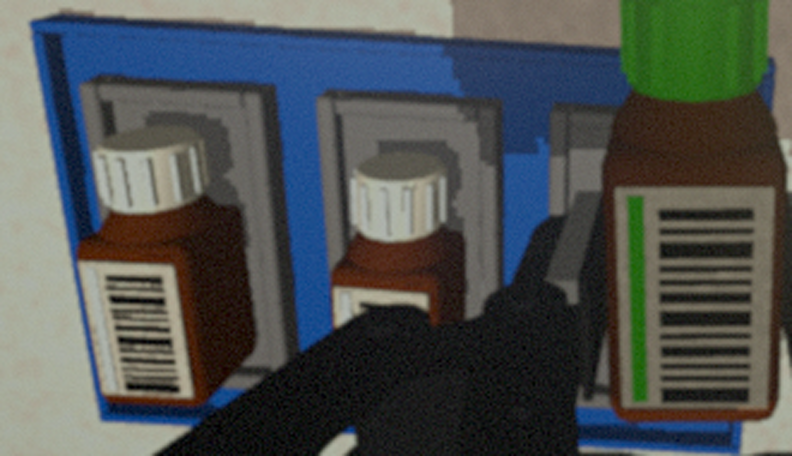

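```bash
cat >> h.py <<'E'
def rp(T,K,u,v,z):
    T=np.array(T);K=np.array(K); d=T[:3,:3]@np.array([(u-K[0,2])/K[0,0],(v-K[1,2])/K[1,1],1]); o=T[:3,3]
    return o+d*(z-o[2])/d[2]
E
python3 - <<'E'
from h import *
T1=[[0.994, 0.106, 0.032, 497.155], [0.111, -0.952, -0.286, 373.033], [0.0, 0.288, -0.958, 372.794], [0,0,0,1]]
c=get_calibration('wrist');K=c['camera_matrix'];T4=c['T']
P=[rp(T1,K,245+a/5,265+b/5,14) for a,b in [(163,158),(580,205),(548,388),(140,335)]]
P=np.array(P);print(P.round(1),P.mean(0),[np.linalg.norm(P[i]-P[i-1]) for i in range(4)])
print([np.degrees(np.arctan2(*(P[j]-P[i])[[1,0]])) for i,j in [(0,1),(3,2)]],[np.degrees(np.arctan2(*(P[i]-P[j])[[0,1]])) for i,j in [(0,3),(1,2)]])
P=[rp(T1,K,245+a/5,265+b/5,12) for a,b in [(97,96),(657,170)]];P=np.array(P);print(P,np.degrees(np.arctan2(*(P[1]-P[0])[[1,0]])))
A=rp(T4,K,30+33/2.4,160+20/2.4,12);B=rp(T4,K,30+772/2.4,160+60/2.4,12);C=rp(T4,K,30+102/2.4,160+418/2.4,2);print(A,B,np.linalg.norm(A-B),np.degrees(np.arctan2(*(B-A)[[0,1]])))
# pocket a corners in w4: rim tops (82,85),(272,88) ; (320,98),(500,102); (555,108)
for a in [(82,85),(272,88),(320,97),(500,102),(555,108)]: print(rp(T4,K,30+a[0]/2.4,160+a[1]/2.4,14).round(1))
# bottle in hand
W=np.load('w4_w.npy'); p,r=st()
for px in [(320,285),(320,245),(320,325),(320,170),(290,285),(350,285)]: print(px,np.round(W[px[1],px[0]],1))
E
```

```text
[[470.7 125.5  14. ]
 [580.6 123.4  14. ]
 [580.5  64.9  14. ]
 [468.6  69.8  14. ]] [525.10184271  95.89024888  14.        ] [np.float64(55.68935743410314), np.float64(109.8490928772226), np.float64(58.53471244601383), np.float64(112.014805641253)]
[np.float64(-1.0673955694007597), np.float64(-2.523547789229736)] [np.float64(2.1811635442128945), np.float64(0.042436298375799174)]
[[452.29906637 140.59535364  12.        ]
 [599.4880573  134.82708591  12.        ]] -2.2442463565928854
[441.68874503 -90.50625309  12.        ] [449.11217441 141.48558979  12.        ] 232.1105824094934 1.8327631227576295
[462.  -77.6  14. ]
[461.5 -17.2  14. ]
[464.2  -2.2  14. ]
[464.5  55.2  14. ]
[466.   72.7  14. ]
t6.92 p [462.5 116.9 103.7] tooly yaw 91.3 z [-0.016 -0.003 -1.   ] F [0.5 0.4 0.2] grip 0.390 q [ 0.    0.37  1.79 -0.    1.   -1.59]
(320, 285) [469.  117.9 121.3]
(320, 245) [449.4 117.5 121.8]
(320, 325) [488.7 118.4 122.8]
(320, 170) [417.3 116.7 119.4]
(290, 285) [468.7 104.7 122.4]
(350, 285) [468.  131.2 122.5]
```

Request:
{"name": "servo_tool", "arguments": {"motion": [{"dr": [0, -0.05, 0.33], "delta_pos": [-0.3, -0.3, 0], "hand": 0.1}, {"dr": [0, 0, 0], "delta_pos": [-0.6, 0, 0], "hand": 0.1}, {"dr": [0, 0, 0], "delta_pos": [-0.5, 0, 0], "hand": 0.1}, {"dr": [0, 0, 0], "delta_pos": [0, 0, 0], "hand": 0.1}]}}

```text
time_s: 7.42
eef_pos: [536.1, 101.0, 101.7]
ee_rot: [-0.004, 0.019, 1.0, -0.001]
force: [-0.2, -0.1, -1.2]
grip_width: 0.387
```

```bash
python3 - <<'E'
from h import *
print(to_tool([533,97.5,26]))
p,d=capture('wrist'); save('w5',p);c=get_calibration('wrist');K=c['camera_matrix'];T=c['T'];
np.savez('w5',T=T,W=cloud('wrist',d))
E
```

```text
t7.42 p [536.1 101.  101.7] tooly yaw 87.8 z [-0.007 -0.003 -1.   ] F [-0.2 -0.1 -1.2] grip 0.387 q [-0.03  0.5   1.59 -0.    1.06 -1.56]
[ 0.048 -0.067  1.514]
```

View pics/w5.png

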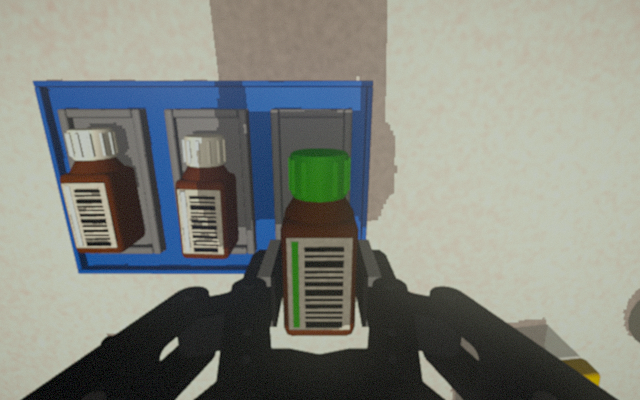

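```bash
python3 - <<'E'
from h import *
f=np.load('w5.npz');T=f['T'];W=f['W'];K=get_calibration('wrist')['camera_matrix']
for px,z in [((35,84),12),((372,82),12),((78,271),12),((273,111),14),((351,111),14),((165,111),14),((245,111),14),((58,110),14),((132,110),14)]: print(px,rp(T,K,*px,z).round(1))
for px in [(320,285),(320,325),(320,170),(290,285),(350,285)]: print(px,np.round(W[px[1],px[0]],1))
E
```

```text
(35, 84) [442.9 -92.   12. ]
(372, 82) [450.8 141.   12. ]
(78, 271) [587.5 -98.6  12. ]
(273, 111) [467.3  71.6  14. ]
(351, 111) [469.5 126.2  14. ]
(165, 111) [464.4  -4.1  14. ]
(245, 111) [466.6  52.   14. ]
(58, 110) [460.8 -79.1  14. ]
(132, 110) [462.8 -27.1  14. ]
(320, 285) [540.3 101.9 121.1]
(320, 325) [561.5 101.1 120.6]
(320, 170) [489.9 103.8 116.3]
(290, 285) [540.   88.7 120.8]
(350, 285) [541.8 115.2 119.6]
```

Request:
{"name": "servo_tool", "arguments": {"motion": [{"dr": [0, 0, 0], "delta_pos": [0.05, -0.09, 0.3], "hand": 0.1}, {"dr": [0, 0, 0], "delta_pos": [0, 0, 0.5], "hand": 0.1}, {"dr": [0, 0, 0], "delta_pos": [0, 0, 0.3], "hand": 0.1}, {"dr": [0, 0, 0], "delta_pos": [0, 0, 0], "hand": 0.1}]}}

```text
time_s: 7.98
eef_pos: [529.9, 97.6, 45.1]
ee_rot: [-0.005, 0.019, 1.0, -0.001]
force: [-0.0, -0.2, -0.0]
grip_width: 0.391
```

```bash
python3 - <<'E'
from h import *
print(to_tool([533.5,96.4,26]))
p,d=capture('wrist'); save('w6',p)
E
```

```text
t7.97 p [529.9  97.6  45.1] tooly yaw 87.8 z [-0.01  -0.002 -1.   ] F [-0.  -0.2 -0. ] grip 0.391 q [-0.03  0.57  1.65 -0.    0.93 -1.56]
[-0.076 -0.02   0.38 ]
```

View pics/w6.png

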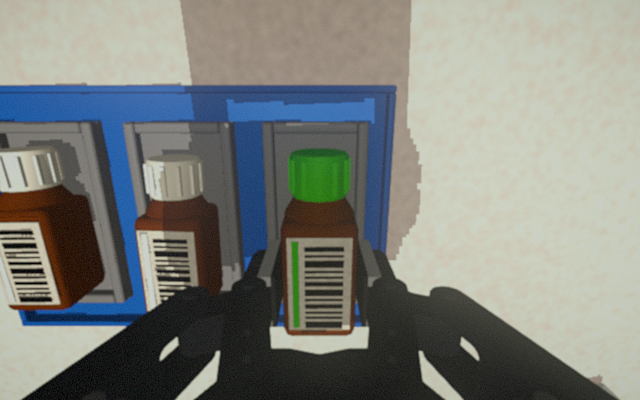

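Request:
{"name": "servo_tool", "arguments": {"motion": [{"dr": [0, -0.05, 0], "delta_pos": [-0.09, -0.02, 0.2], "hand": 0.1}, {"dr": [0, 0, 0], "delta_pos": [0, 0, 0.18], "hand": 0.1}, {"dr": [0, 0, 0], "delta_pos": [0, 0, 0], "hand": 0.1}]}}

```text
time_s: 8.4
eef_pos: [535.8, 96.4, 26.7]
ee_rot: [0.002, 0.019, 1.0, -0.001]
force: [-0.1, -0.7, -0.5]
grip_width: 0.389
```

```bash
python3 - <<'E'
from h import *
print(to_tool([533.5,96.4,24.5]))
E
```

```text
t8.40 p [535.8  96.4  26.7] tooly yaw 87.8 z [ 0.003 -0.003 -1.   ] F [-0.1 -0.7 -0.5] grip 0.389 q [-0.04  0.6   1.66 -0.    0.88 -1.57]
[ 0.046 -0.001  0.045]
```

Request:
{"name": "servo_tool", "arguments": {"motion": [{"dr": [0, 0, 0], "delta_pos": [0.04, 0, 0.05], "hand": 0.1}, {"dr": [0, 0, 0], "delta_pos": [0, 0, 0], "hand": 0.45}, {"dr": [0, 0, 0], "delta_pos": [0, 0, 0], "hand": 0.52}, {"dr": [0, 0, 0], "delta_pos": [0, 0, 0], "hand": 0.52}, {"dr": [0, 0, 0], "delta_pos": [0, 0, -0.4], "hand": 0.52}, {"dr": [0, 0, 0], "delta_pos": [0, 0, -0.8], "hand": 0.52}, {"dr": [0, 0, 0], "delta_pos": [0, 0, -1], "hand": 0.8}, {"dr": [0, 0, 0], "delta_pos": [0, 0, -1], "hand": 1}, {"dr": [0, 0, 0], "delta_pos": [0, 0, -0.8], "hand": 1}, {"dr": [0, 0, 0], "delta_pos": [0, 0, 0], "hand": 1}]}}

```text
time_s: 9.65
eef_pos: [532.9, 97.0, 231.7]
ee_rot: [0.003, 0.019, 1.0, -0.001]
force: [0.3, -0.0, -0.4]
grip_width: 1.002
```

```bash
python3 - <<'E'
from h import *
st()
p,d=capture('wrist'); save('w7',p);np.savez('w7',T=get_calibration('wrist')['T'],W=cloud('wrist',d))
E
```

```text
t9.65 p [532.9  97.  231.7] tooly yaw 87.8 z [ 0.005 -0.003 -1.   ] F [ 0.3 -0.  -0.4] grip 1.002 q [-0.03  0.35  1.45 -0.    1.34 -1.57]
```

View pics/w7.png

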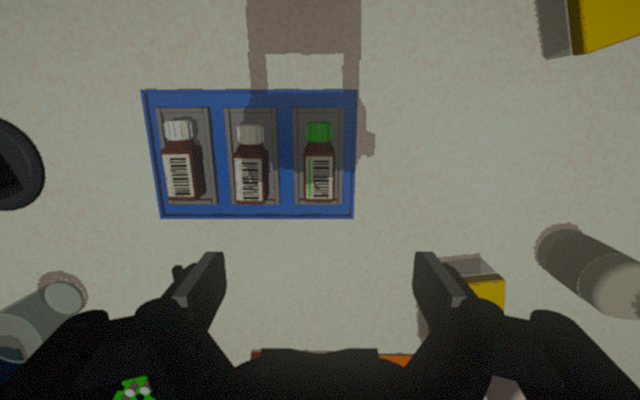

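```bash
python3 - <<'E'
from h import *
f=np.load('w7.npz');W=f['W'];T=f['T'];K=get_calibration('wrist')['camera_matrix']
b=np.zeros(W.shape[:2],bool); b[110:215,295:350]=1
q=W[b&(W[...,2]>36)&(W[...,2]<60)]; print(len(q),cv2.minAreaRect(q[:,:2].astype(np.float32)),np.percentile(q[:,2],[5,50,95]))
A=np.c_[q[:,:2]-q[:,:2].mean(0),np.ones(len(q))];m=q[:,2]>39;print(np.linalg.lstsq(A[m],q[m,2],rcond=None)[0])
q=W[b&(W[...,2]>30)&(W[...,2]<60)]; print(cv2.minAreaRect(q[:,:2].astype(np.float32)))
P=np.array([rp(T,K,u,v,14) for u,v in [(293,109),(343,109),(343,205),(293,205)]]);print(P.round(1),P.mean(0))
P=np.array([rp(T,K,u,v,12) for u,v in [(142,91),(357,91),(353,217),(161,217)]]);print(P.round(1),P.mean(0))
E
python3 - <<'E'
import cv2
p=cv2.imread('pics/w7.png');cv2.imwrite('pics/w7t.png',cv2.resize(p[80:225,130:370],None,fx=3.2,fy=3.2,interpolation=cv2.INTER_CUBIC))
E
```

```text
1724 ((523.6673583984375, 96.64696502685547), (33.49681854248047, 84.09944915771484), 86.95074462890625) [36.7961777  39.95377003 41.39258255]
[-1.05344963e-03 -8.44713384e-04  4.03148200e+01]
((523.219970703125, 96.68504333496094), (33.64655303955078, 84.9712905883789), 87.00133514404297)
[[467.2  70.9  14. ]
 [469.3 125.1  14. ]
 [578.9 123.2  14. ]
 [576.7  64.   14. ]] [523.04610957  95.79705573  14.        ]
[[442.2 -90.5  12. ]
 [451.4 140.6  12. ]
 [595.3 135.1  12. ]
 [586.5 -96.5  12. ]] [518.84723188  22.14419597  12.        ]
```

View pics/w7t.png

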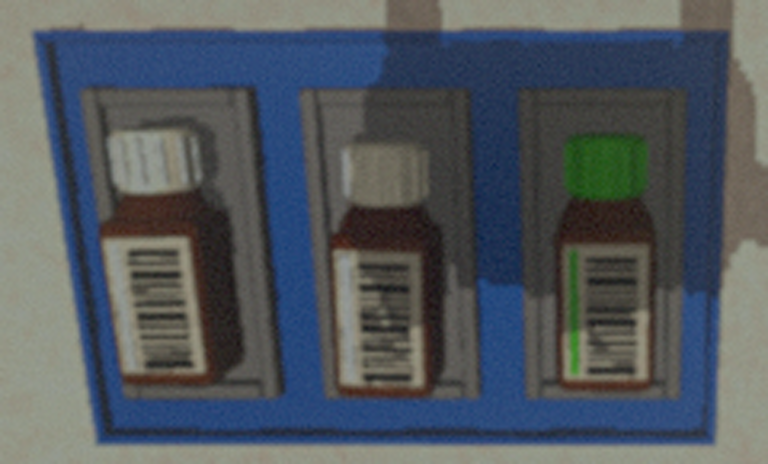

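Request:
{"name": "servo_tool", "arguments": {"motion": [{"dr": [0, 0, 0], "delta_pos": [0.1, -1, -0.2], "hand": 1}, {"dr": [0, 0, 0], "delta_pos": [0.1, -1, -0.2], "hand": 1}, {"dr": [0, 0, 0], "delta_pos": [0.1, -1, 0], "hand": 1}, {"dr": [0, 0, 0], "delta_pos": [0.1, -1, 0], "hand": 1}, {"dr": [0, 0, -1], "delta_pos": [0, -0.7, 0], "hand": 1}, {"dr": [0, 0, -1], "delta_pos": [0, -0.5, 0], "hand": 1}, {"dr": [0, 0, 0], "delta_pos": [0, 0, 0], "hand": 1}]}}

```text
time_s: 10.58
eef_pos: [502.4, -168.3, 239.7]
ee_rot: [-0.007, -0.16, 0.987, 0.003]
force: [-0.5, 0.1, 0.5]
grip_width: 1.0
```

```bash
python3 - <<'E'
from h import *
st()
p,d=capture('wrist'); save('w8',p);np.savez('w8',T=get_calibration('wrist')['T'],W=cloud('wrist',d))
for r in outline_of('wrist','scanner'): print(r['bbox'],r['score'])
E
```

```text
t10.57 p [ 502.4 -168.3  239.7] tooly yaw 108.4 z [-0.015  0.004 -1.   ] F [-0.5  0.1  0.5] grip 1.000 q [-0.54  0.33  1.46 -0.    1.37 -2.43]
[98.5, 99.0, 216.1, 236.7] 0.76
```

View pics/w8.png

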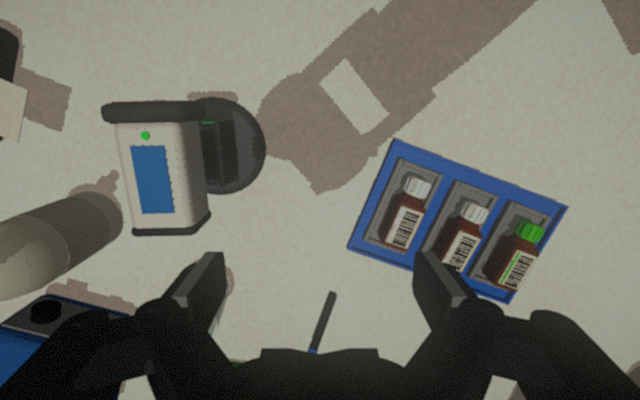

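```bash
python3 - <<'E'
from h import *
f=np.load('w8.npz');W=f['W'];z=W[...,2];p=cv2.imread('pics/w8.png')[:,:,::-1]
b=np.zeros(z.shape,bool); b[95:245,95:222]=1
m=b&(z>150)&(z<170); q=W[m]; print(len(q),cv2.minAreaRect(q[:,:2].astype(np.float32)),np.median(q[:,2]),q.mean(0))
lum=p.mean(-1); 
# light-grey head top + blue screen (exclude black)
hsv=cv2.cvtColor(p,cv2.COLOR_RGB2HSV)
m2=m&((lum>110)|((hsv[...,0]>95)&(hsv[...,0]<115)&(hsv[...,1]>100)))&(z>152); q=W[m2];print('head',len(q),cv2.minAreaRect(q[:,:2].astype(np.float32)),np.median(q[:,2]))
m3=b&(hsv[...,0]>95)&(hsv[...,0]<115)&(hsv[...,1]>100)&(z>140);q=W[m3];print('screen',cv2.minAreaRect(q[:,:2].astype(np.float32)),np.median(q[:,2]))
for u,v in [(108,110),(195,110),(150,128),(160,180),(165,222),(240,150),(30,250),(60,240)]: print((u,v),W[v,u].round(1))
E
python3 - <<'E'
import cv2
p=cv2.imread('pics/w8.png');cv2.imwrite('pics/w8t.png',cv2.resize(p[80:260,60:280],None,fx=3.3,fy=3.3,interpolation=cv2.INTER_CUBIC))
E
```

```text
9429 ((516.248779296875, -288.6491394042969), (98.75894927978516, 57.47909164428711), 18.45810890197754) 158.13632299658872 [ 511.55887745 -287.3936887   157.81864785]
head 6522 ((516.0347900390625, -290.8171691894531), (96.71247863769531, 51.399539947509766), 20.026941299438477) 158.06938281372783
screen ((521.6824340820312, -286.323486328125), (49.485416412353516, 24.383913040161133), 19.096641540527344) 158.8837525901008
(108, 110) [ 482.5 -322.9  159.7]
(195, 110) [ 467.1 -275.3  136.7]
(150, 128) [ 485.8 -294.8  158.1]
(160, 180) [ 519.5 -280.8  159.8]
(165, 222) [ 551.7 -272.6  156.6]
(240, 150) [ 510.7 -259.5   11.4]
(30, 250) [ 630.6 -391.6  125. ]
(60, 240) [ 631.6 -386.4   97.7]
```

View pics/w8t.png

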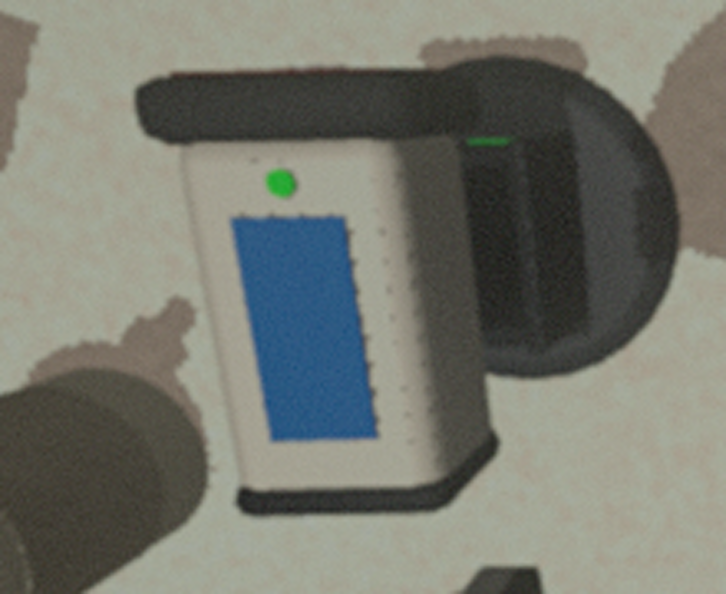

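```bash
python3 - <<'E'
from h import *
W=np.load('top_w.npy').reshape(-1,3)
q=W[(W[:,2]>165)&(W[:,2]<260)&(W[:,1]<-200)&(W[:,1]>-480)&(W[:,0]>450)&(W[:,0]<750)]; print(len(q),q.min(0),q.max(0)); 
c=np.array([522,-286.7]);d=np.hypot(*(q[:,:2]-c).T);i=np.argsort(d)[:5];print(d[i],q[i].round(0))
q=W[(W[:,2]>20)&(W[:,2]<165)&(W[:,1]<-300)&(W[:,1]>-480)&(W[:,0]>450)&(W[:,0]<750)];d=np.hypot(*(q[:,:2]-c).T);m=d>75;i=np.argsort(d[m])[:5];print(d[m][i],q[m][i].round(0))
# obstacles near final pose: around x 600-820,y 0..200
q=W[(W[:,2]>15)&(W[:,0]>600)&(W[:,0]<850)&(W[:,1]>-20)&(W[:,1]<300)]
for y in range(-20,300,40):
  for x in range(600,850,50):
    s=q[(q[:,0]>=x)&(q[:,0]<x+50)&(q[:,1]>=y)&(q[:,1]<y+40)]
    if len(s)>4: print(x,y,len(s),s[:,2].max().round(),s[:,0].min().round())
print(to_tool([522,-286.7,190]))
E
```

```text
206 [ 469.60030487 -430.56994079  165.01322604] [ 669.7092439  -264.36951651  219.85374998]
[ 8.16418933 24.2855324  27.08481107 29.27691559 31.33947567] [[ 517. -281.  167.]
 [ 546. -289.  165.]
 [ 506. -309.  168.]
 [ 541. -264.  165.]
 [ 501. -310.  165.]]
[144.81816664 145.31695914 145.33179976 145.49665424 145.60341665] [[ 623. -390.   51.]
 [ 622. -392.   99.]
 [ 630. -384.  105.]
 [ 617. -397.   80.]
 [ 630. -384.   62.]]
800 -20 135 50.0 800.0
800 20 168 56.0 800.0
800 60 156 49.0 802.0
800 100 144 51.0 807.0
800 140 13 28.0 810.0
650 180 7 54.0 670.0
650 220 152 71.0 663.0
700 220 170 67.0 700.0
750 220 115 66.0 750.0
650 260 160 65.0 660.0
700 260 167 67.0 700.0
750 260 111 70.0 750.0
800 260 8 27.0 823.0
t10.68 p [ 502.6 -166.7  240.2] tooly yaw 108.3 z [-0.014  0.004 -1.   ] F [-0.3 -0.  -0.5] grip 1.000 q [-0.54  0.32  1.46 -0.    1.37 -2.43]
[ 0.374 -2.409  0.989]
```

Request:
{"name": "servo_tool", "arguments": {"motion": [{"dr": [0, -0.07, -0.04], "delta_pos": [0.12, -0.8, 0], "hand": 1}, {"dr": [0, 0, 0], "delta_pos": [0.12, -0.8, 0], "hand": 1}, {"dr": [0, 0, 0], "delta_pos": [0.1, -0.65, 0.2], "hand": 1}, {"dr": [0, 0, 0], "delta_pos": [0, 0, 0.2], "hand": 1}, {"dr": [0, 0, 0], "delta_pos": [0, 0, 0], "hand": 1}]}}

```text
time_s: 11.3
eef_pos: [523.6, -274.5, 217.2]
ee_rot: [-0.001, -0.161, 0.987, 0.006]
force: [0.2, -0.6, 0.6]
grip_width: 1.0
```

```bash
python3 - <<'E'
from h import *
print(to_tool([522,-286.7,118]))
p,d=capture('wrist'); save('w9',p);np.savez('w9',T=get_calibration('wrist')['T'],W=cloud('wrist',d))
W=cloud('wrist',d);z=W[...,2]
q=W[(z>150)&(z<168)&(np.hypot(W[...,0]-520,W[...,1]+287)<62)]
print(len(q),cv2.minAreaRect(q[:,:2].astype(np.float32)),np.median(q[:,2]))
hsv=cv2.cvtColor(p,cv2.COLOR_RGB2HSV)
m3=(hsv[...,0]>95)&(hsv[...,0]<115)&(hsv[...,1]>100)&(z>140);q=W[m3];print('screen',cv2.minAreaRect(q[:,:2].astype(np.float32)),np.median(q[:,2]))
E
```

```text
t11.30 p [ 523.6 -274.5  217.2] tooly yaw 108.5 z [-0.004  0.011 -1.   ] F [ 0.2 -0.6  0.6] grip 1.000 q [-0.68  0.47  1.3   0.01  1.38 -2.58]
[ 0.107 -0.246  1.981]
10461 ((516.81103515625, -289.9850158691406), (98.84658813476562, 57.6380729675293), 19.021221160888672) 158.54836248894475
screen ((518.2940063476562, -277.957763671875), (49.201168060302734, 143.40908813476562), 22.496238708496094) 159.70031393320403
```

View pics/w9.png

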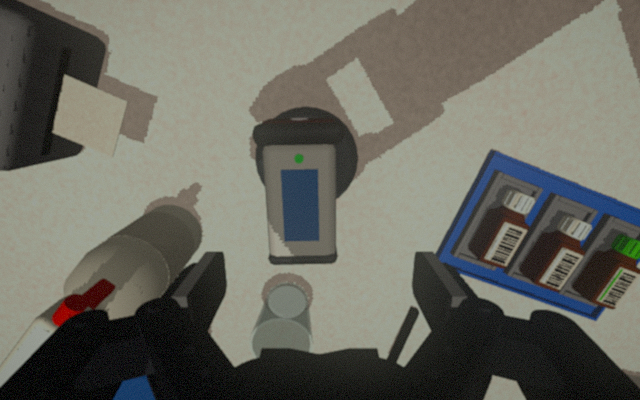

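Request:
{"name": "servo_tool", "arguments": {"motion": [{"dr": [0.05, 0, -0.05], "delta_pos": [0.1, -0.27, 0], "hand": 1}, {"dr": [0, 0, 0], "delta_pos": [0, 0, 0.4], "hand": 1}, {"dr": [0, 0, 0], "delta_pos": [0, 0, 0.3], "hand": 1}, {"dr": [0, 0, 0], "delta_pos": [0, 0, 0], "hand": 1}]}}

```text
time_s: 11.85
eef_pos: [524.0, -289.2, 183.9]
ee_rot: [0.001, -0.167, 0.986, -0.001]
force: [0.1, 0.1, 0.4]
grip_width: 0.997
```

```bash
python3 - <<'E'
from h import *
print(to_tool([522.5,-287.8,118]))
p,d=capture('wrist'); save('w10',p)
W=cloud('wrist',d);z=W[...,2]
q=W[(z>150)&(z<164)&(np.hypot(W[...,0]-520,W[...,1]+287)<62)]
print(len(q),cv2.minAreaRect(q[:,:2].astype(np.float32)),np.median(q[:,2]))
E
```

```text
t11.85 p [ 524.  -289.2  183.9] tooly yaw 109.2 z [ 0.002 -0.002 -1.   ] F [0.1 0.1 0.4] grip 0.997 q [-0.7   0.51  1.33  0.    1.29 -2.61]
[0.022 0.04  1.317]
13973 ((516.9531860351562, -289.7292785644531), (98.96672058105469, 57.502471923828125), 19.569900512695312) 158.75115606771473
```

View pics/w10.png

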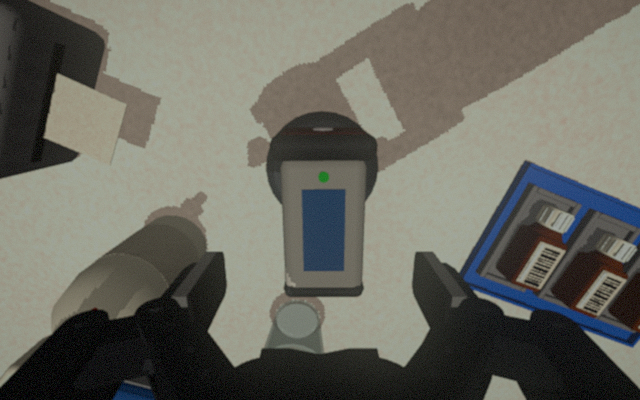

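Request:
{"name": "servo_tool", "arguments": {"motion": [{"dr": [0, 0, 0], "delta_pos": [0.02, 0.04, 0.4], "hand": 1}, {"dr": [0, 0, 0], "delta_pos": [0, 0, 0.5], "hand": 1}, {"dr": [0, 0, 0], "delta_pos": [0, 0, 0.45], "hand": 1}, {"dr": [0, 0, 0], "delta_pos": [0, 0, 0], "hand": 1}]}}

```text
time_s: 12.4
eef_pos: [524.6, -289.3, 119.5]
ee_rot: [0.004, -0.167, 0.986, -0.004]
force: [0.5, -0.8, 1.2]
grip_width: 0.999
```

```bash
python3 - <<'E'
from h import *
print(to_tool([522.5,-287.8,114]))
p,d=capture('wrist'); save('w11',p)
E
```

```text
t12.40 p [ 524.6 -289.3  119.5] tooly yaw 109.2 z [ 0.009 -0.007 -1.   ] F [ 0.5 -0.8  1.2] grip 0.999 q [-0.7   0.57  1.42  0.    1.14 -2.61]
[0.03  0.043 0.109]
```

View pics/w11.png

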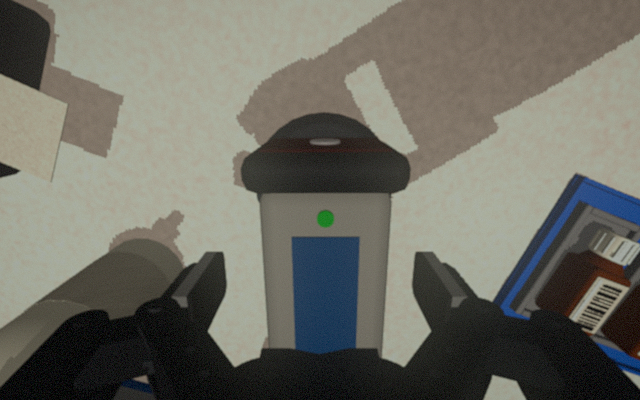

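Request:
{"name": "servo_tool", "arguments": {"motion": [{"dr": [0.04, -0.05, 0], "delta_pos": [0.03, 0.05, 0.1], "hand": 1}, {"dr": [0, 0, 0], "delta_pos": [0, 0, 0], "hand": 0.7}, {"dr": [0, 0, 0], "delta_pos": [0, 0, 0], "hand": 0.5}, {"dr": [0, 0, 0], "delta_pos": [0, 0, 0], "hand": 0.3}, {"dr": [0, 0, 0], "delta_pos": [0, 0, 0], "hand": 0.2}, {"dr": [0, 0, 0], "delta_pos": [0, 0, 0], "hand": 0.2}], "squeeze": 90}}

```text
time_s: 13.2
eef_pos: [523.8, -288.5, 118.7]
ee_rot: [0.011, -0.167, 0.986, -0.01]
force: [-0.0, 0.7, -0.0]
grip_width: 0.549
```

```bash
python3 - <<'E'
from h import *
st()
p,d=capture('wrist'); save('w12',p)
E
```

```text
t13.20 p [ 523.8 -288.5  118.7] tooly yaw 109.2 z [ 0.026 -0.016 -1.   ] F [-0.   0.7 -0. ] grip 0.549 q [-0.7   0.56  1.44  0.01  1.12 -2.61]
```

View pics/w12.png

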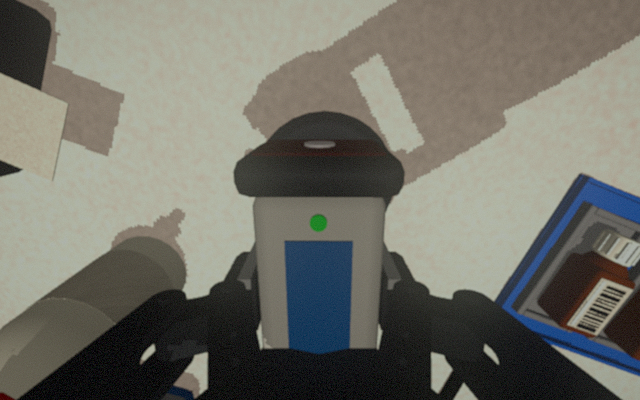

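Request:
{"name": "servo_tool", "arguments": {"motion": [{"dr": [0, 0, 0], "delta_pos": [0, 0, -0.2], "hand": 0.2}, {"dr": [0, 0, 0], "delta_pos": [0, 0, -0.5], "hand": 0.2}, {"dr": [0, 0, 0], "delta_pos": [0, 0, -0.6], "hand": 0.2}, {"dr": [0, 0, 0], "delta_pos": [0, 0, -0.6], "hand": 0.2}, {"dr": [0, 0, 0], "delta_pos": [0, 0, -0.6], "hand": 0.2}, {"dr": [0, 0, 0], "delta_pos": [0, 0, 0], "hand": 0.2}, {"dr": [0, 0, 0], "delta_pos": [0, 0, 0], "hand": 0.2}]}}

```text
time_s: 14.12
eef_pos: [519.7, -286.1, 247.9]
ee_rot: [0.011, -0.167, 0.986, -0.009]
force: [0.2, -0.2, -2.5]
grip_width: 0.55
```

```bash
python3 - <<'E'
from h import *
st()
p,d=capture('wrist'); save('w13',p)
p,d=capture('scene'); cv2.imwrite('pics/s13.png',cv2.resize(p[60:320,180:500,::-1],None,fx=2.3,fy=2.3))
E
```

```text
t14.12 p [ 519.7 -286.1  247.9] tooly yaw 109.2 z [ 0.024 -0.015 -1.   ] F [ 0.2 -0.2 -2.5] grip 0.550 q [-0.7   0.44  1.27  0.    1.4  -2.61]
```

View pics/w13.png

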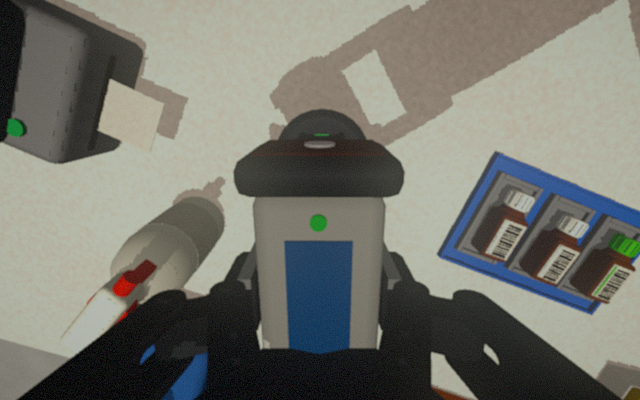

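View pics/s13.png

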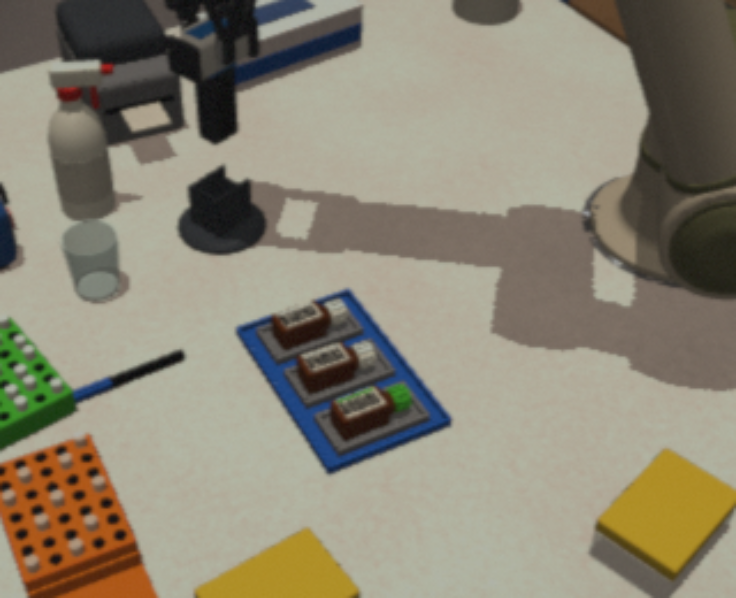

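```bash
python3 - <<'E'
from h import *
p,r=st()
pic,d=capture('wrist'); W=cloud('wrist',d)
q=W[205:340,272:366].reshape(-1,3); q=q[~np.isnan(q).any(1)]
t=(q-p)@r  # tool coords
m=abs(t[:,2]-np.median(t[:,2]))<6; t=t[m]
c=t.mean(0); n=np.linalg.svd(t-c,full_matrices=False)[2][2]; print('top plane c',c.round(1),'n',n.round(3))
hsv=cv2.cvtColor(pic,cv2.COLOR_RGB2HSV); s=(hsv[...,0]>95)&(hsv[...,0]<115)&(hsv[...,1]>100); s[:230]=0;s[352:]=0;s[:,:270]=0;s[:,:][:,370:]=0
# screen left/right edges in tool coords
E_=[]
for v in range(245,345,8):
    u=np.where(s[v])[0]; a=((W[v,u.min()]-p)@r); b=((W[v,u.max()]-p)@r); E_.append((a+b)/2)
E_=np.array(E_); print(np.polyfit(E_[:,0],E_[:,1],1), E_.mean(0).round(1))
# nose front edge in tool coords
for u in (260,320,380):
    for v in (142,150,160,175,190): print(u,v,((W[v,u]-p)@r).round(1))
E
```

```text
t14.22 p [ 519.8 -286.2  248. ] tooly yaw 109.2 z [ 0.024 -0.015 -1.   ] F [-0.2  0.1 -2.7] grip 0.553 q [-0.7   0.44  1.27  0.    1.4  -2.61]
top plane c [ 12.3  -0.  -39.8] n [-0.007 -0.022 -1.   ]
[-0.00193449 -0.03697945] [  4.1  -0.  -40.1]
260 142 [ 24.8 -72.4 249.5]
260 150 [ 55.8 -20.6 -30.3]
260 160 [ 53.7 -19.2 -38.7]
260 175 [ 49.3 -18.9 -41.5]
260 190 [ 44.3 -19.2 -41.6]
320 142 [ 56.9   0.6 -16.1]
320 150 [ 55.8   0.6 -30.1]
320 160 [ 53.8   0.5 -39.1]
320 175 [ 49.3   0.5 -41.4]
320 190 [ 44.4   0.5 -42.1]
380 142 [ 24.7  74.3 249.2]
380 150 [ 55.5  22.  -28.7]
380 160 [ 53.9  20.1 -39.6]
380 175 [ 49.6  19.7 -42.9]
380 190 [ 44.4  20.2 -41.9]
```

Request:
{"name": "servo_tool", "arguments": {"motion": [{"dr": [0, 0, 1], "delta_pos": [0, 0, 0], "hand": 0.2}, {"dr": [0, 0, 0.9], "delta_pos": [0, 0, 0], "hand": 0.2}, {"dr": [0, 0, 0], "delta_pos": [-0.2, 0.9, 0], "hand": 0.2}, {"dr": [0, 0, 0], "delta_pos": [-0.2, 0.9, 0], "hand": 0.2}, {"dr": [0, 0, 0], "delta_pos": [-0.2, 0.9, 0], "hand": 0.2}, {"dr": [0, 0, 0], "delta_pos": [-0.2, 0.9, 0], "hand": 0.2}, {"dr": [0, 0, 0], "delta_pos": [-0.2, 0.9, 0], "hand": 0.2}, {"dr": [0, 0, 0], "delta_pos": [-0.3, 0.9, 0], "hand": 0.2}, {"dr": [0, 0, 0], "delta_pos": [-0.5, 0.9, 0], "hand": 0.2}, {"dr": [0, 0, 0], "delta_pos": [-0.5, 0.9, 0], "hand": 0.2}, {"dr": [0, 0, 0], "delta_pos": [0, 0, 0], "hand": 0.2}]}}

```text
time_s: 15.65
eef_pos: [638.8, 84.4, 235.0]
ee_rot: [0.005, 0.005, 1.0, -0.004]
force: [0.1, -0.9, -1.5]
grip_width: 0.551
```

```bash
python3 - <<'E'
from h import *
p,r=st()
print(r.round(3))
E
```

```text
t15.65 p [638.8  84.4 235. ] tooly yaw 89.4 z [ 0.009 -0.009 -1.   ] F [ 0.1 -0.9 -1.5] grip 0.551 q [-0.05  0.58  1.09 -0.01  1.46 -1.61]
[[-1.     0.01   0.009]
 [ 0.01   1.    -0.009]
 [-0.009 -0.009 -1.   ]]
```

Request:
{"name": "servo_tool", "arguments": {"motion": [{"dr": [0, -0.8, 0], "delta_pos": [0, 0, 0], "hand": 0.2}, {"dr": [0, -0.8, 0], "delta_pos": [0, 0, 0], "hand": 0.2}, {"dr": [0, -0.8, 0], "delta_pos": [0, 0, 0], "hand": 0.2}, {"dr": [0, 0, 0], "delta_pos": [0, 0, 0], "hand": 0.2}]}}

```text
time_s: 16.15
eef_pos: [636.8, 82.1, 230.6]
ee_rot: [0.214, 0.005, 0.977, -0.006]
force: [-0.3, 0.0, -2.1]
grip_width: 0.553
```

```bash
python3 - <<'E'
from h import *
p,r=st()
print(r.round(3))
E
```

```text
t16.15 p [636.8  82.1 230.6] tooly yaw 89.3 z [ 0.418 -0.014 -0.908] F [-0.3  0.  -2.1] grip 0.553 q [-0.06  0.36  1.5   0.01  0.85 -1.63]
[[-0.908  0.012  0.418]
 [ 0.006  1.    -0.014]
 [-0.418 -0.01  -0.908]]
```

```bash
cat > ik.py <<'E'
import numpy as np
from scipy.optimize import least_squares
D=[(504.5,299.8,230.4,.45,1.30,0),(496.7,303,30.6,.66,1.53,0),(498.4,303.6,117.1,.54,1.47,0),(462.6,115.7,103.7,.37,1.79,0),(536.1,101,101.7,.5,1.59,0),(535.8,96.4,26.7,.60,1.66,0),(532.9,97,231.7,.35,1.45,0),(502,-168,239.7,.33,1.46,0),(524.6,-289.3,119.5,.57,1.42,0),(519.7,-286,247.9,.44,1.27,0),(195,487.2,230.8,.3134,1.4984,0),(638.8,84.4,235,.58,1.09,0),(636.8,82.1,230.6,.36,1.5,.431)]
D=np.array(D);rho=np.sqrt(np.hypot(D[:,0],D[:,1])**2-114**2)
def pred(p,j2,j3,a):
    L1,L2,h,t,c=p
    return L1*np.sin(j2)+L2*np.sin(j2+j3)+c+t*np.sin(a), h+L1*np.cos(j2)+L2*np.cos(j2+j3)-t*np.cos(a)
f=lambda p: np.r_[np.subtract(pred(p,D[:,3],D[:,4],D[:,5])[0],rho),np.subtract(pred(p,D[:,3],D[:,4],D[:,5])[1],D[:,2])]
s=least_squares(f,[450,400,150,250,0]);print(s.x.round(1),np.abs(s.fun).max())
P=s.x
for x,z,a in [(673,154,45),(690,170,45),(690,165,40),(700,180,45),(660,150,40)]:
    R=np.sqrt(x*x+96**2-114**2);a=np.radians(a)
    g=least_squares(lambda q:np.subtract(pred(P,q[0],q[1],a),(R,z)),[.4,1.5]);print(x,z,a,g.x.round(2),'j5',np.pi-a-g.x.sum(),g.cost)
E
python3 ik.py
```

```text
[420.4 396.7 183.7 256.8  -3.7] 15.065814502873309
673 154 0.7853981633974483 [0.42 1.78] j5 0.15988541875748652 3.6350710512584224e-27
690 170 0.7853981633974483 [0.43 1.71] j5 0.21519672996556682 5.7232174218146495e-25
690 165 0.6981317007977318 [0.45 1.65] j5 0.3435793357725947 6.462348535570529e-27
700 180 0.7853981633974483 [0.44 1.67] j5 0.2489561703223817 1.655976812239948e-26
660 150 0.6981317007977318 [0.41 1.76] j5 0.2769244980773595 1.452251274656087e-23
```

Request:
{"name": "servo_tool", "arguments": {"motion": [{"dr": [0, -0.6, 0], "delta_pos": [-0.4, 0.14, 0.2], "hand": 0.2}, {"dr": [0, -0.6, 0], "delta_pos": [-0.4, 0.14, 0.2], "hand": 0.2}, {"dr": [0, -0.45, 0], "delta_pos": [0, 0, 0], "hand": 0.2}, {"dr": [0, 0, 0], "delta_pos": [0, 0, 0], "hand": 0.2}]}}

```text
time_s: 16.65
eef_pos: [684.4, 93.1, 230.8]
ee_rot: [0.351, 0.005, 0.936, -0.008]
force: [-0.7, 0.0, -2.4]
grip_width: 0.55
```

```bash
python3 - <<'E'
from h import *
print(to_tool([683.6,96,151]));p,r=st();print(r.round(3))
E
```

```text
t16.65 p [684.4  93.1 230.8] tooly yaw 89.2 z [ 0.657 -0.018 -0.754] F [-0.7  0.  -2.4] grip 0.550 q [-0.04  0.37  1.59  0.01  0.47 -1.61]
[1.06  0.077 1.192]
t16.65 p [684.4  93.1 230.8] tooly yaw 89.2 z [ 0.657 -0.018 -0.754] F [-0.7  0.  -2.4] grip 0.550 q [-0.04  0.37  1.59  0.01  0.47 -1.61]
[[-0.754  0.015  0.657]
 [ 0.004  1.    -0.018]
 [-0.657 -0.011 -0.754]]
```

Tilt is 41°. Now straight down in small rows.

Request:
{"name": "servo_tool", "arguments": {"motion": [{"dr": [0, 0, 0], "delta_pos": [0.26, 0.03, 0.3], "hand": 0.2}, {"dr": [0, 0, 0], "delta_pos": [0.26, 0.03, 0.3], "hand": 0.2}, {"dr": [0, 0, 0], "delta_pos": [0.26, 0.02, 0.3], "hand": 0.2}, {"dr": [0, 0, 0], "delta_pos": [0.1, 0, 0.12], "hand": 0.2}, {"dr": [0, 0, 0], "delta_pos": [0, 0, 0], "hand": 0.2}]}}

```text
time_s: 17.27
eef_pos: [688.0, 93.9, 163.4]
ee_rot: [0.346, 0.006, 0.938, -0.009]
force: [0.8, -0.0, -2.0]
grip_width: 0.552
```

```bash
python3 - <<'E'
from h import *
print(to_tool([683.6,96,151]));p,r=st();print(r.round(3))
L=np.array([537.3,96.2,42.5]);print('label in tool',(r.T@(L-p)).round(1),'rel window',(r.T@(L-p)-[56.5,.3,-17]).round(1))
pic,d=capture('wrist'); save('w14',pic); W=cloud('wrist',d)
pic,d=capture('scene'); cv2.imwrite('pics/s14.png',cv2.resize(pic[60:320,180:500,::-1],None,fx=2.3,fy=2.3))
np.save('w14_w.npy',W)
E
```

```text
t17.27 p [688.   93.9 163.4] tooly yaw 89.0 z [ 0.65 -0.02 -0.76] F [ 0.8 -0.  -2. ] grip 0.552 q [-0.03  0.46  1.64  0.    0.33 -1.59]
[0.229 0.044 0.131]
t17.27 p [688.   93.9 163.4] tooly yaw 89.0 z [ 0.65 -0.02 -0.76] F [ 0.8 -0.  -2. ] grip 0.552 q [-0.03  0.46  1.64  0.    0.33 -1.59]
[[-0.76   0.017  0.65 ]
 [ 0.005  1.    -0.02 ]
 [-0.65  -0.012 -0.76 ]]
label in tool [193.1   1.2  -6. ] rel window [136.6   0.9  11. ]
```

View pics/w14.png

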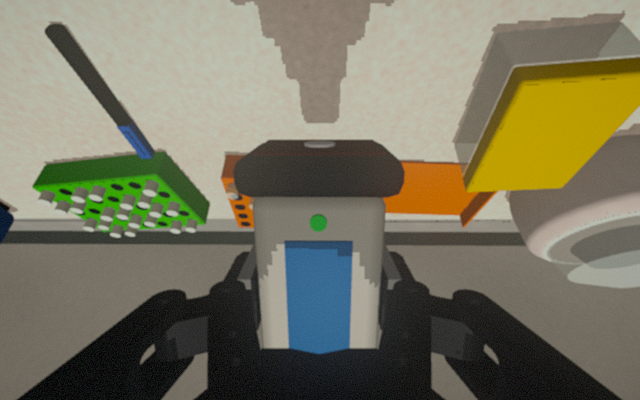

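View pics/s14.png

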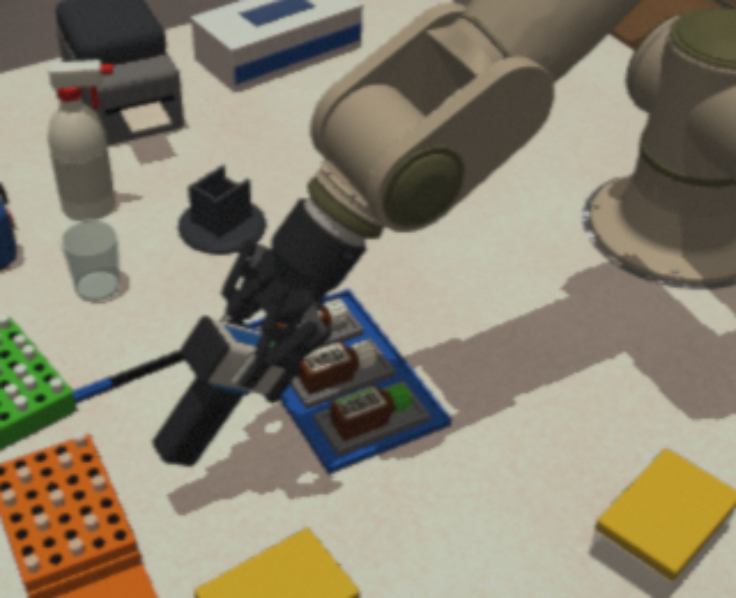

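```bash
python3 - <<'E'
from h import *
p,r=st(); c=get_calibration('scene');T=np.array(c['T']);K=np.array(c['camera_matrix'])
pic,d=capture('scene')
im=pic[100:300,210:410,::-1].copy(); im=cv2.resize(im,None,fx=3,fy=3,interpolation=cv2.INTER_CUBIC)
for n,t in dict(win=(56.5,0,-17),rear=(-42,0,-18),foot=(5,0,106),head=(1.5,0,-18),tcp=(0,0,0)).items():
    w=p+r@np.array(t); q=np.linalg.inv(T)@np.r_[w,1]; uv=(K@q[:3])[:2]/q[2]; print(n,w.round(0),uv.round(0))
    a=((uv-[210,100])*3).astype(int); cv2.circle(im,tuple(a),4,(0,0,255),-1); cv2.putText(im,n,tuple(a),0,.5,(0,0,255))
cv2.imwrite('pics/s15.png',im)
E
```

```text
t17.38 p [688.2  94.  164.4] tooly yaw 89.0 z [ 0.651 -0.02  -0.759] F [-0.7 -0.8 -1.3] grip 0.549 q [-0.03  0.46  1.64  0.    0.33 -1.59]
win [634.  95. 140.] [301. 219.]
rear [708.  94. 205.] [268. 210.]
foot [753.  92.  81.] [253. 256.]
head [675.  94. 177.] [283. 214.]
tcp [688.  94. 164.] [278. 220.]
```

View pics/s15.png

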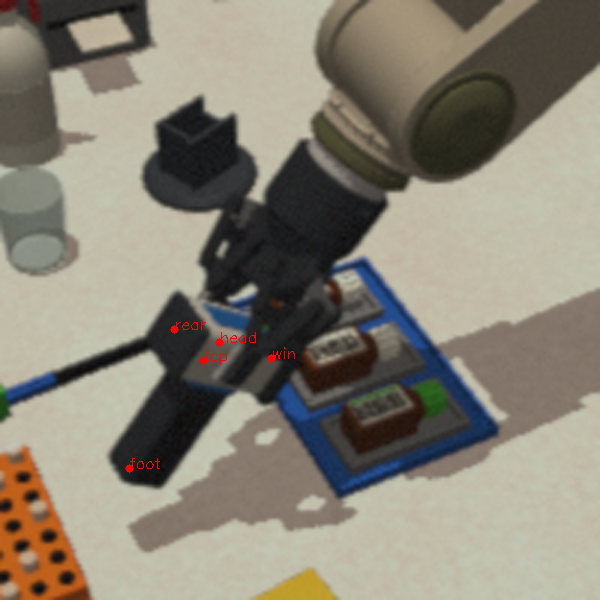

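Request:
{"name": "servo_tool", "arguments": {"motion": [{"dr": [0, -0.25, 0], "delta_pos": [0.2, 0.02, 0.05], "hand": 0.2}, {"dr": [0, 0, 0], "delta_pos": [0, 0, 0], "hand": 0.2}, {"dr": [0, 0, 0], "delta_pos": [0, 0, 0], "hand": 0.2}]}}

```text
time_s: 17.8
eef_pos: [683.3, 95.0, 159.0]
ee_rot: [0.37, 0.006, 0.929, -0.009]
force: [0.2, 0.3, -1.8]
grip_width: 0.55
```

```bash
python3 - <<'E'
from h import *
p,r=st();print(r.round(3))
L=np.array([537.3,96.2,42.5]);print('rel window',(r.T@(L-p)-[56.5,.3,-17]).round(1),'win',p+r@[56.5,.3,-17],'foot',p+r@[5,0,106])
pic,d=capture('wrist'); save('w15',pic); W=cloud('wrist',d)
q=W[245:340,272:366].reshape(-1,3); t=(q-p)@r; t=t[abs(t[:,2]+40)<10]; c=t.mean(0); print(c.round(1),np.linalg.svd(t-c,full_matrices=False)[2][2].round(3))
for v in (150,160,175): print(((W[v,320]-p)@r).round(1))
# bottle in scene
pic,d=capture('scene');Ws=cloud('scene',d);hsv=cv2.cvtColor(pic,cv2.COLOR_RGB2HSV)
g=(hsv[...,0]>45)&(hsv[...,0]<75)&(hsv[...,1]>120);g&=(np.hypot(Ws[...,0]-490,Ws[...,1]-97)<40);print('cap',np.nanmedian(Ws[g],0),g.sum())
m=(Ws[...,2]>38)&(Ws[...,2]<50)&(np.hypot(Ws[...,0]-523,Ws[...,1]-97)<60);q=Ws[m];print(cv2.minAreaRect(q[:,:2].astype(np.float32)),q.mean(0))
cv2.imwrite('pics/s16.png',cv2.resize(pic[100:300,210:410,::-1],None,fx=3,fy=3,interpolation=cv2.INTER_CUBIC))
print(ctrl.sense()['dq'].round(3))
E
```

```text
t17.80 p [683.3  95.  159. ] tooly yaw 89.0 z [ 0.687 -0.021 -0.727] F [ 0.2  0.3 -1.8] grip 0.550 q [-0.03  0.46  1.69  0.    0.23 -1.59]
[[-0.727  0.017  0.687]
 [ 0.004  1.    -0.021]
 [-0.687 -0.012 -0.727]]
rel window [129.7  -0.2   1.4] win [630.6057966   95.85600962 132.55040007] foot [752.48740521  92.80620272  78.54195481]
[  5.    0.4 -39.3] [-0.023 -0.02  -1.   ]
[ 56.4   0.9 -29.5]
[ 54.6   0.9 -39.2]
[ 50.2   0.9 -41.7]
cap [493.83309964 103.93847544  33.39939537] 74
((535.2005004882812, 89.16292572021484), (78.89027404785156, 71.34638214111328), 29.909358978271484) [539.41469338  96.55559356  41.6915932 ]
[ 0.     0.004  0.006  0.001 -0.009 -0.   ]
```

View pics/s16.png

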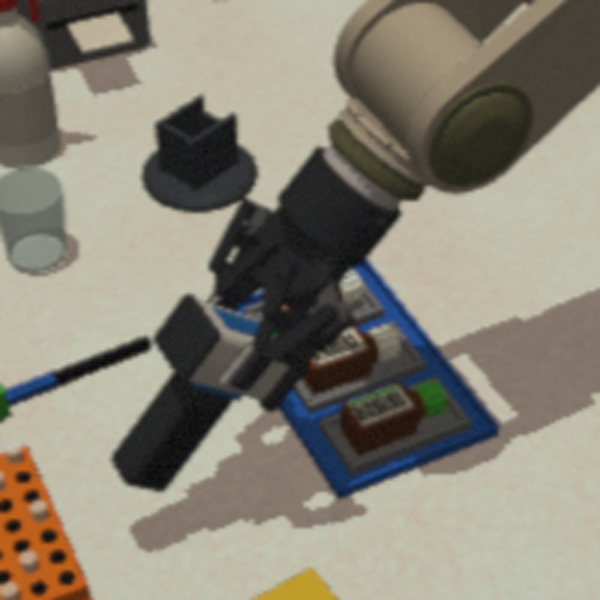

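Request:
{"name": "servo_tool", "arguments": {"motion": [{"dr": [0, 0, 0], "delta_pos": [0.12, 0, 0.05], "hand": 0.2}, {"dr": [0, 0, 0], "delta_pos": [0, 0, 0], "hand": 0.2}, {"dr": [0, 0, 0], "delta_pos": [0, 0, 0], "hand": 0.2}, {"dr": [0, 0, 0], "delta_pos": [0, 0, 0], "hand": 0.2}, {"dr": [0, 0, 0], "delta_pos": [0, 0, 0], "hand": 0.2}]}}

```text
time_s: 18.52
eef_pos: [680.8, 94.9, 152.8]
ee_rot: [0.369, 0.006, 0.929, -0.009]
force: [0.4, -0.8, -2.4]
grip_width: 0.55
```

```bash
python3 - <<'E'
from h import *
p,r=st()
L=np.array([537.3,96.2,42.5]);print('rel window',(r.T@(L-p)-[56.5,.6,-17]).round(1),'win',(p+r@[56.5,.3,-17]).round(1),'foot',(p+r@[5,0,106]).round(1),ctrl.sense()['dq'].round(3))
E
```

```text
t18.52 p [680.8  94.9 152.8] tooly yaw 89.0 z [ 0.687 -0.021 -0.727] F [ 0.4 -0.8 -2.4] grip 0.550 q [-0.03  0.46  1.71  0.01  0.22 -1.6 ]
rel window [123.5  -0.4  -1.4] win [628.   95.8 126.3] foot [749.9  92.7  72.3] [-0.001  0.001 -0.001  0.002  0.001 -0.001]
```

```bash
python3 - <<'E'
from h import *
print(ticket.finish_job())
E
```

```text
the job is handed in; nothing more can be done
None
```

I handed the job in at 18.5 s; it reports no verdict.

**Bottle:** The green-capped bottle lies flat in the empty pocket, label up, with its cap towards the robot like its neighbours' caps. In the wrist picture after release it was within about 2 mm of the pocket's middle and about 1° from its long axis.

**Scanner:** I gripped it across the head at 90 N, lifted it clear of the stand and tipped it nose-down. The last reading, at handover:

| Check | Value |
|---|---|
| Window to label along the beam | about 123 mm |
| Beam miss at the label's middle | about 1.5 mm |
| Beam below level | about 43° |
| Window height | 126 mm |
| Handle end height | 72 mm |
| Joint speeds | practically zero |

- **Not seen directly:** No picture showed the beam on the label. The aim is worked out from the measured tool pose and the wrist camera's depth readings of the scanner in the grip.
- **Disagreements:** A fit to the scanner's top face put it about 1.3° off the tool, roughly 3 mm at the label. The scene camera put the cap 7 mm to the side of the wrist camera's position; I went by the wrist camera because it was closer.
- **Other things:** I saw nothing touched or moved in the pictures, but I did not re-measure the other objects.

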